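Reload the paper and batteries of a bedside recorder

TASK

Get the recorder ready for the next patient: take the empty paper spool out from between its two cheeks and throw it in the white bin, snap the new paper roll into the cheeks in its place, then shut the paper door over it. Push every battery pack that is laid out on the trolley fully home in a free well of the recorder, and leave the meter, the specimen cup and the swab carton alone.

Things in the scene. Friction and masses are not known exactly. Their poses are not given: they have to be found in the camera images.
- recorder: white and grey bedside chart recorder, 150 x 324 mm, fixed; origin under its middle, x to its back, y to its left. Flat deck 40 mm up; a sloping front panel reaches 90 mm ahead of the origin. Left half (+y): paper bay between two upright grey cheeks, 56 mm wide along x, inner sides 99 mm apart, open to front and back. Right half: three battery wells in a row along y
- hole (a point): mouth of the recess in the right cheek's inner side, level with a seated spool's axis, 72 mm up: a blind hole 9 mm deep, 14 mm wide, 13 mm high, its floor 67 mm up, closed above (the cheek is 87 mm high). It takes a spool's rigid pin
- slot_top (a point): top of the recess in the left cheek's inner side, 108 mm up: an upright groove 9 mm deep, 14 mm wide, open at the top, its floor 67 mm up. It takes a spool's sprung pin
- seat (a point): where a seated spool's origin lies, 72 mm up, axes as the recorder's. There the discs stand 5 mm off the right cheek and 14 mm off the left. A spool goes in or out level, from above, only while pushed 10 to 12.5 mm to the left of this, sprung pin pressing in the groove, so that its rigid pin clears the right cheek
- well0 (a point): where the origin of a battery pack lies when it is fully home in the well nearest the paper bay (5 mm right of the recorder's middle); the mouth of the well is 22 mm above this point, at deck height. The well is 57 mm (recorder's x) by 47 mm (recorder's y)
- well1 (a point): the same for the middle well, 62 mm further right
- well2 (a point): the same for the rightmost well, another 62 mm further right
- door (a joint): paper door: a clear plate in a white frame, 104 mm (along x) x 126 mm, 5 mm thick, hinged along the top of the left cheek, 111 mm above the trolley. 0 rad = shut flat over the bay, 1.57 = upright, 2.0 = leaning open to the left (its stop). A stiff hinge (0.09 N m): it stays where it is left. It can only shut when the spool under it is seated
- door_hinge (a point): middle of the door's hinge line (which runs along the recorder's x)
- door_edge (a point): middle of the door's free edge, 126 mm from the hinge
- core: empty spool, seated at the start: 80 mm long between two white end discs (4 mm thick, 54 mm over their eight flats). Origin on the axis, midway; y along the axis. At -y a rigid white pin, 10 mm thick, 13.5 mm long; at +y a steel pin, 10 mm thick, 22.5 mm long, sprung: goes in 12.5 mm at most against 2.7 rising to 8.3 N. Between the discs a bare cardboard core 22 mm thick. 80 g
- roll: new paper roll, lying on the trolley: 80 mm long between two white end discs (4 mm thick, 54 mm over their eight flats). Origin on the axis, midway; y along the axis. At -y a rigid white pin, 10 mm thick, 13.5 mm long; at +y a steel pin, 10 mm thick, 22.5 mm long, sprung: goes in 12.5 mm at most against 2.7 rising to 8.3 N. Between the discs white paper 46 mm thick. 170 g
- pack0: battery pack, a dark block 54 (x) x 44 (y) x 58 mm high standing on the trolley, rounded foot, with a rubber collar 62 x 52 x 5 mm whose underside is 22 mm up and rests on the deck when the pack is home. Origin under its middle. All packs are alike and fit any well, either way round, 54 mm side along the recorder's x; 1.5 mm play each side. About 280 g, heavy at the foot
- pack1: another battery pack like pack0
- pack2: another battery pack like pack0
- bin: white open waste bin, 166 (x) x 226 (y) x 85 mm high, fixed; inside about 120 x 175 mm; origin under its middle
- meter: dark blue hand-held meter lying near the work, 80 x 55 x 19 mm; leave it alone
- cup: white specimen cup, 62 mm across, 64 mm high; leave it alone
- swabs: small white and blue carton of swabs, 40 x 62 x 34 mm; leave it alone
Mind the look-alikes: they are no part of the job. Leave any orange look-alike of the pack0 alone.

How it is judged:
On the way, in this order (a step that is already met when the one before it is completed fails the run):
1. the empty spool is out of the recorder (distance between core and seat above 0.1 m), for 0.2 s.
2. the new roll sits between the cheeks, both pins in their recesses, let go (x of roll in the frame of seat between -0.005 and 0.005 m and y of roll in the frame of seat between -0.004 and 0.004 m and z of roll in the frame of seat between -0.004 and 0.004 m and angle between the y axis of roll and the y axis of recorder, either way round below 0.06 rad and contact force between the fingers and roll below 0.1 N), for 0.3 s.
3. the paper door is shut over the seated roll (value of joint door below 0.07 rad and x of roll in the frame of seat between -0.005 and 0.005 m and y of roll in the frame of seat between -0.004 and 0.004 m and z of roll in the frame of seat between -0.004 and 0.004 m and angle between the y axis of roll and the y axis of recorder, either way round below 0.06 rad), for 0.3 s.
At the end, for the whole second after the job is handed in: the new roll is seated (origin within 5 mm along x, 4 mm along y and z of the seat, axis within 0.06 rad of the recorder's y), the door is shut to within 0.07 rad, the empty spool lies in the bin, every pack present is home in a well (within 5 mm sideways and 3 mm in height), and all are at rest (all of step 3 and x of core in the frame of bin between -0.075 and 0.075 m and y of core in the frame of bin between -0.1 and 0.1 m and height (world z) of core below 0.08 m and linear speed of each of core, roll, pack0, pack1, pack2 below 0.02 m/s and ((horizontal distance between pack0 and well0 below 0.005 m and z of pack0 in the frame of well0 between -0.003 and 0.003 m) or (horizontal distance between pack0 and well1 below 0.005 m and z of pack0 in the frame of well1 between -0.003 and 0.003 m) or (horizontal distance between pack0 and well2 below 0.005 m and z of pack0 in the frame of well2 between -0.003 and 0.003 m)) and ((horizontal distance between pack1 and well0 below 0.005 m and z of pack1 in the frame of well0 between -0.003 and 0.003 m) or (horizontal distance between pack1 and well1 below 0.005 m and z of pack1 in the frame of well1 between -0.003 and 0.003 m) or (horizontal distance between pack1 and well2 below 0.005 m and z of pack1 in the frame of well2 between -0.003 and 0.003 m)) and ((horizontal distance between pack2 and well0 below 0.005 m and z of pack2 in the frame of well0 between -0.003 and 0.003 m) or (horizontal distance between pack2 and well1 below 0.005 m and z of pack2 in the frame of well1 between -0.003 and 0.003 m) or (horizontal distance between pack2 and well2 below 0.005 m and z of pack2 in the frame of well2 between -0.003 and 0.003 m))); the robot touches nothing.
It fails at once if the meter is pushed more than 3 cm from its place (distance of meter from where it was at the start of the episode above 0.03 m).
It fails at once if the specimen cup is pushed more than 3 cm from its place (distance of cup from where it was at the start of the episode above 0.03 m).
It fails at once if the swab carton is pushed more than 3 cm from its place (distance of swabs from where it was at the start of the episode above 0.03 m).
Of pack0, pack1, pack2 only 2 to 3 are there at a start; the rules pass over those that are not, and their reading is None.
At some moment in a run one of roll, pack0, pack1, pack2 may be knocked a few centimetres aside while the robot is not near it.
Once in a run the grip may slacken for a moment while it holds something.
It also fails if it takes over 208 s, if anything falls off the work surface, if the arm or the gripper's body presses on something with over 40 N, if the wrist force passes 120 N, or if a joint passes its speed limit or range.

ROBOT

A 6-joint arm with a two-finger parallel gripper is mounted at the origin on a cart in front of the work surface, level with it; the furniture and walls round the work are solid. World frame = base frame: x ahead of the robot, y to its left, z up, the work surface at z = 0. Lengths are in m, angles in rad, forces in N, time in s.
With the tool pointing down it reaches from about 0.275 to 0.825 m from the base axis. Payload 4.9 kg.
Tool frame: the origin (TCP) lies at the very end of the fingers, on their centre line; the grasp point (between the pads) lies 19 mm behind it; z points along the fingers, y is the line along which they close (so a half turn about z gives the same grasp; the last joint's range is limited). The gripper opens to 85 mm and grips with 20 to 120 N. Pads are 22 mm wide; open, the fingers measure 114 mm over their backs; the gripper's body (76 mm by 85 mm) begins 54 mm behind the grasp point. The pads swing forward as they close: fully open they stand 13 mm farther back than shut.
Start: joints at [1.003, 0.326, -0.193, 1.052, 0, 1.437], TCP at [0.231, 0.499, 0.231] pointing down, gripper open.
Joint ranges: [-2.65, 2.65], [-0.97, 1.79], [-1.3, 1.35], [-1.93, 2.1], [-1.47, 1.37], [-3.14, 3.14]. Speed limits (rad/s): [2.57, 2.57, 3.14, 3.14, 3.14, 3.14].

INTERFACE

Orientations are given as a 3x3 rotation matrix whose columns are the frame's x, y, z axes.
In Python, from cell import * gives the robot as it stands. The module is installed in compiled form; this text tells all that it offers.
- The arm moves only by the shell command python3 -m inch 'ROWS' [FORCE]. ROWS is JSON, a list of rows, each a list of 5 numbers: the opening in per cent of the stroke, from 0 (shut) to 100 (fully open), then the shift along the tool's x, y, z in cm, then the turn about the tool's z in rad. In form: [[grip, tx, ty, tz, roll], ...]. A call has 1 to 12 rows; each row is the pose to reach, as a shift and turn from the pose commanded when the call began, along the tool's axes at that moment; what a row does not reach only later rows make up. A row lasts 1/12 s, in which the tool goes at most 41.7 mm and 7.16 degrees, less where a joint would pass 70% of its speed; a pose out of reach is approached as far as the arm can. A call with a gripper value outside its range is refused whole. The fingers move at their own pace and stop on an object; FORCE is the grip in N (left out, the last holds). Time passes only in rows, so rows that repeat a pose let the fingers close. It gives the time, the measured TCP pose, the force, the opening and the grip force at its end, in the units of the state.
- read_state(): the state, without advancing time (a new reading comes with each control period).
- snapshot(name): name is "scene" or "top" or "wrist"; returns (picture, depth): 400x640x3 uint8, red, green, blue; 400x640 float32, m along the optical axis (not along the pixel's ray), 0 where there is no reading.
- camera_info(name): a dict with "camera_matrix" (3x3 intrinsics, pixels), "distortion" ([k1, k2, p1, p2, k3] as OpenCV has them; the pictures are not rectified), "position" and "rotation" of the camera in the world; the wrist camera has in their place "T_tool_cam" (4x4, takes a point from camera to tool coordinates, whose origin is the TCP and whose axes are the flange's). Camera axes: x right, y up, looking along -z (the intrinsics and any distortion apply to the point x, -y, -z); pixel columns grow to the right and rows downward; lengths in m; the calibration is good to about 2 mm. A picture is of the moment at which its call begins: read the wrist's pose just before it. camera_info takes no time and is no camera call.
- close_job(): hands the job in; it is judged then, once.
The state is a dict: "t": time; "q": joint angles; "dq": joint speeds; "effort": joint torques, N m; "ee_pos": TCP position; "tool_rot": TCP orientation; "ft_force": force on the tool from outside, world axes, zero at the start; "ft_torque": the same for the moment, N m; "width": opening from 0.0 (shut) to 1.0 (fully open); "grasp_force": force on a finger pad.
Only numpy, scipy, OpenCV 4.12 (cv2) and the standard library are available. Lean on these libraries where they do the work, as an engineer would, in place of code of your own. Each camera call takes 0.05 s, during which the arm holds its last target. There are 200 camera calls.

## Working session

There is one attempt and no reset: what is moved stays moved. The work goes in short steps, Python scripts to look and compute and a shell command to move; the robot and the scene stay as the last step left them, time stands still between calls to the robot, and variables do not carry over. Pictures are saved under pics/ and viewed, at most 14 in all, crops included, and the job is handed in when it is done.

```bash
mkdir -p pics
cat > h.py <<'E'
import numpy as np,cv2,sys
from cell import *
def cam(name,st=None):
    c=camera_info(name);K=np.array(c["camera_matrix"]);D=np.array(c["distortion"])
    if name=="wrist":
        st=st or read_state();T=np.array(c["T_tool_cam"]);R=np.array(st["tool_rot"])
        return K,D,R@T[:3,:3],np.array(st["ee_pos"])+R@T[:3,3]
    return K,D,np.array(c["rotation"]),np.array(c["position"])
def snap(name,fn):
    C=cam(name);p,d=snapshot(name)
    cv2.imwrite(f"pics/{fn}.png",p[:,:,::-1]);np.savez(f"pics/{fn}.npz",d=d,p=p,K=C[0],D=C[1],R=C[2],o=C[3])
    return p,d
def load(fn): return np.load(f"pics/{fn}.npz")
def pt(fn,uv,z=None):
    """world points of pixels; z given: intersect plane, else depth"""
    L=load(fn);uv=np.array(uv,float).reshape(-1,2)
    n=cv2.undistortPoints(uv[:,None],L['K'],L['D'])[:,0]
    r=np.c_[n[:,0],-n[:,1],-np.ones(len(n))]
    if z is None:
        d=L['d'][uv[:,1].astype(int),uv[:,0].astype(int)]
        return (r*d[:,None])@L['R'].T+L['o']
    w=r@L['R'].T
    return L['o']+w*((z-L['o'][2])/w[:,2])[:,None]
def cloud(fn):
    L=load(fn);h,w=L['d'].shape;v,u=np.mgrid[:h,:w]
    P=pt(fn,np.c_[u.ravel(),v.ravel()]);P[L['d'].ravel()==0]=np.nan
    return P.reshape(h,w,3),L['p']
def st():
    s=read_state();print("t",round(s['t'],2),"p",np.round(s['ee_pos'],4),"R",np.round(s['tool_rot'],3).tolist(),"F",np.round(s['ft_force'],1),"w",round(s['width'],3),"g",s['grasp_force'],'q',np.round(s['q'],2))
    return s
E
python3 - <<'E'
from h import *
st()
snap("top","top0");snap("scene","scene0")
for n in("top","scene"):print(camera_info(n))
print(camera_info("wrist"))
E
```

```text
t 0.0 p [0.2308 0.4986 0.2305] R [[-0.907, 0.42, -0.001], [0.42, 0.907, -0.001], [0.0, -0.002, -1.0]] F [ 0.1 -0.1 -0.5] w 1.0 g 0.0 q [ 1.    0.33 -0.19  1.05  0.    1.44]
{'camera_matrix': array([[366.20490297,   0.        , 316.59726066],
       [  0.        , 366.20490297, 203.51021082],
       [  0.        ,   0.        ,   1.        ]]), 'distortion': array([-0.07762294,  0.        ,  0.        ,  0.        ,  0.        ]), 'position': array([ 0.4272482 , -0.01684677,  1.21809214]), 'rotation': array([[ 0.02464863,  0.99538819, -0.09270814],
       [-0.99936009,  0.02693864,  0.02353131],
       [ 0.02592022,  0.0920688 ,  0.99541523]])}
{'camera_matrix': array([[414.85858349,   0.        , 310.93301912],
       [  0.        , 414.85858349, 197.75903947],
       [  0.        ,   0.        ,   1.        ]]), 'distortion': array([0.03014635, 0.        , 0.        , 0.        , 0.        ]), 'position': array([ 0.11571872, -0.86645715,  0.95600062]), 'rotation': array([[ 0.88062743,  0.32191201, -0.34766074],
       [-0.47373445,  0.58516521, -0.65814691],
       [-0.00842643,  0.74428109,  0.66781334]])}
{'camera_matrix': array([[304.89668177,   0.        , 318.74730758],
       [  0.        , 304.89668177, 194.95820504],
       [  0.        ,   0.        ,   1.        ]]), 'distortion': array([-0.03783328,  0.        ,  0.        ,  0.        ,  0.        ]), 'T_tool_cam': array([[-3.49875334e-04,  9.47555206e-01,  3.19591941e-01,
         8.27409556e-02],
       [ 9.99999642e-01,  5.77863986e-04, -6.18547572e-04,
         3.75303261e-04],
       [-7.70788645e-04,  3.19591611e-01, -9.47555069e-01,
        -1.42399676e-01],
       [ 0.00000000e+00,  0.00000000e+00,  0.00000000e+00,
         1.00000000e+00]])}
```

View pics/top0.png

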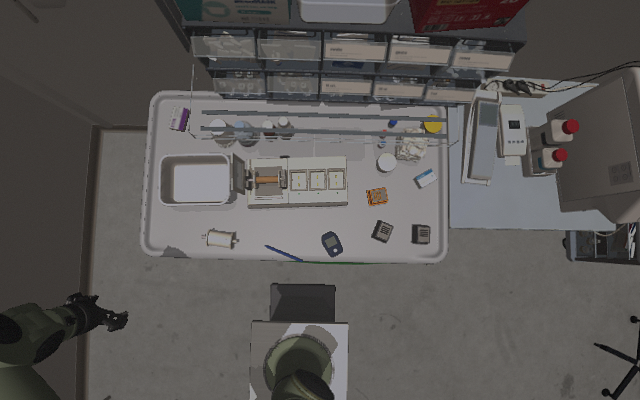

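View pics/scene0.png

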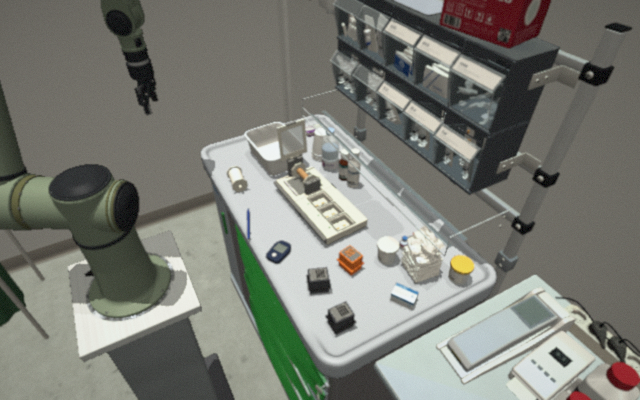

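The top view shows the recorder at about (247-347,157-207) with the core at (266,180). The roll is at (220,239), the black packs at (382,231) and (421,233), and the orange decoy at (377,196). The bin is at (195,180), the meter at (332,243), the cup at (386,163) and the swabs at (426,178).

Run:
```python
from h import *
L=load("top0");p=L['p'][:,:,::-1]
c=cv2.resize(p[145:255,150:350],None,fx=4,fy=4,interpolation=cv2.INTER_CUBIC)
cv2.imwrite("pics/c1.png",c)
P,_=cloud("top0")
# recorder deck: points at z~0.04 in region
def reg(u0,u1,v0,v1,z0,z1):
    Q=P[v0:v1,u0:u1].reshape(-1,3);m=(Q[:,2]>z0)&(Q[:,2]<z1);Q=Q[m]
    r=cv2.minAreaRect((Q[:,:2]*1000).astype(np.float32))
    print(len(Q),np.round(Q.mean(0),4),np.round(Q[:,2].max(),3),"rect c",np.round(r[0],1),np.round(r[1],1),round(r[2],1))
reg(240,352,150,212,.034,.046)
reg(365,400,215,245,.045,.07);reg(405,440,218,248,.045,.07)
reg(198,242,225,252,.02,.07)
reg(155,235,148,210,.075,.095)
print(np.round(P[175:186:3,195],3))
```

```text
3668 [0.6036 0.0229 0.0406] 0.046 rect c [607.   21.6] [163.2 326. ] 3.4
251 [ 0.4525 -0.2596  0.0585] 0.065 rect c [ 452.3 -260.7] [45.5 54.5] 70.3
253 [ 0.445  -0.3849  0.0583] 0.067 rect c [ 444.9 -386. ] [54.6 45.1] 0.1
427 [0.4151 0.2639 0.0448] 0.059 rect c [415.1 269.4] [113.9  52.1] 81.9
637 [0.604  0.3527 0.0845] 0.093 rect c [599.9 342.8] [165.6 223.9] 2.1
[[0.626 0.366 0.001]
 [0.615 0.365 0.003]
 [0.605 0.365 0.001]
 [0.595 0.364 0.   ]]
```

View pics/c1.png

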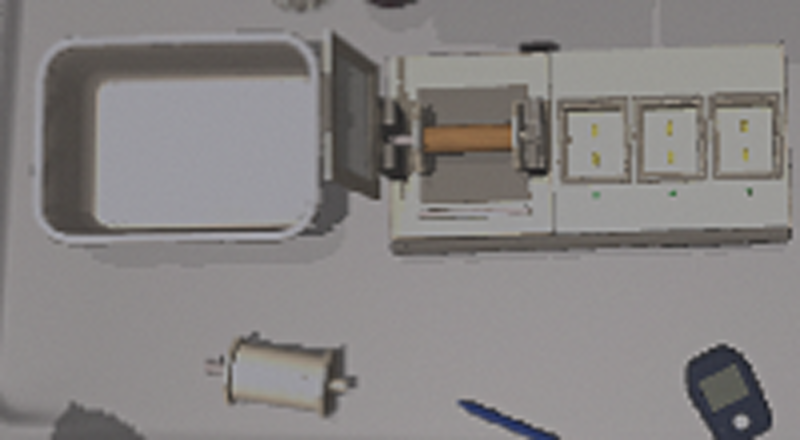

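```bash
cat >> h.py <<'E'
def go(xyz,yaw=None,s=None):
    """shift (cm) in tool axes and roll to bring TCP to xyz with tool x at world angle yaw (deg)"""
    s=s or read_state();R=np.array(s['tool_rot']);d=R.T@(np.array(xyz)-s['ee_pos'])*100
    r=0
    if yaw is not None:
        c=np.degrees(np.arctan2(R[1,0],R[0,0]));r=-np.radians((yaw-c+180)%360-180)
    print("shift",np.round(d,2),"roll",round(r,3))
E
python3 -c "
from h import *
go([.58,.06,.29],-87)"
```

```text
shift [-50.11 -25.13  -5.91] roll -2.057
```

```bash
python3 -m inch '[[100,0,0,-6,0],[100,0,0,-6,-0.12],[100,-4,-2,-6,-0.25],[100,-8,-4,-6,-0.37],[100,-12,-6,-6,-0.5],[100,-16,-8,-6,-0.62],[100,-20,-10,-6,-0.75],[100,-24,-12,-6,-0.87],[100,-28,-14,-6,-1.0],[100,-32,-16,-6,-1.12],[100,-36,-18,-6,-1.25],[100,-36,-18,-6,-1.25]]'; python3 -c "
from h import *
go([.58,.06,.29],-87)"
```

```text
t: 1.1
ee_pos: [0.4629, 0.2082, 0.291]
tool_rot: [[-0.695, -0.719, -0.001], [-0.719, 0.695, -0.0], [0.0, 0.0, -1.0]]
ft_force: [0.1, 0.7, 0.1]
width: 1.005
grasp_force: 0.0
shift [  2.52 -18.72   0.1 ] roll -0.821
```

```bash
python3 -m inch '[[100,0,-3,0,-0.12],[100,0,-6,0,-0.25],[100,1,-9,0,-0.37],[100,1,-12,0,-0.5],[100,2,-15,0,-0.62],[100,2.5,-18.7,0,-0.75],[100,2.5,-18.7,0,-0.82],[100,2.5,-18.7,0,-0.82],[100,2.5,-18.7,0,-0.82]]'; python3 -c "
from h import *
st();snap('wrist','w1');p=load('w1')['p']
cv2.imwrite('pics/w1b.png',cv2.resize(p[:,:,::-1],(800,500)))"
```

```text
t: 1.85
ee_pos: [0.5781, 0.0611, 0.2906]
tool_rot: [[0.043, -0.999, -0.002], [-0.999, -0.043, 0.0], [-0.0, 0.002, -1.0]]
ft_force: [-0.1, -0.5, -0.3]
width: 1.0
grasp_force: 0.0
t 1.85 p [0.5781 0.0611 0.2906] R [[0.043, -0.999, -0.002], [-0.999, -0.043, 0.0], [-0.0, 0.002, -1.0]] F [-0.1 -0.5 -0.3] w 1.0 g 0.0 q [-0.02  0.36  0.    1.22  0.   -1.64]
```

View pics/w1b.png

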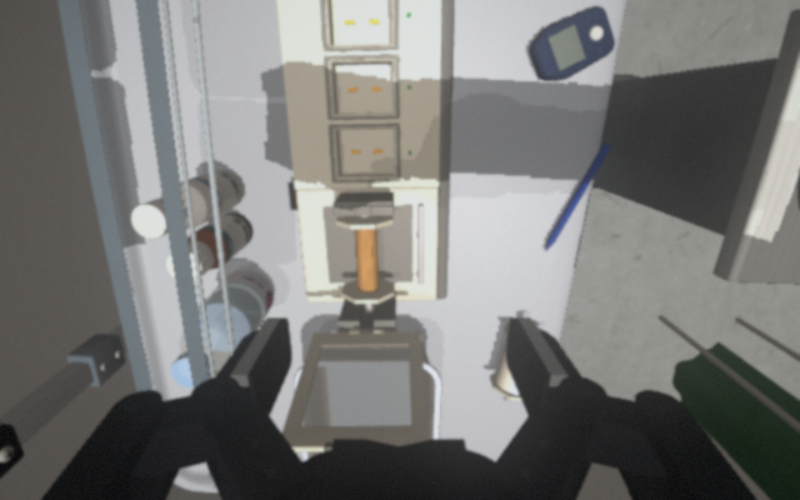

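Run:
```python
from h import *
P,p=cloud("w1")
h=cv2.cvtColor(p,cv2.COLOR_RGB2HSV)
m=(h[:,:,1]>120)&(h[:,:,0]<22)
m[:170]=0;m[245:]=0;m[:,:270]=0;m[:,320:]=0
v,u=np.nonzero(m);print(len(u),u.min(),u.max(),v.min(),v.max())
Q=P[m];Q=Q[np.isfinite(Q[:,0])]
print("top ridge z",np.nanpercentile(Q[:,2],[5,50,95]))
for vv in range(v.min(),v.max()+1,6):
    us=u[v==vv]
    if len(us):print(vv,us.min(),us.max(),np.round(pt("w1",[(us.min()+us.max()+1)/2,vv],.072)[0],4))
print("y range",np.percentile(Q[:,1],[1,99]))
# deck corners & edges (800-scale)
for n,z,uv in [("back right.. left corner",.04,(308,299)),("seam back",.04,(297,185)),("seam front",.04,(438,185)),("front left",.04,(437,299)),
 ("w0",.04,(331,121)),("w0",.04,(400,121)),("w0",.04,(402,183)),("w0",.04,(330,183)),("w1",.04,(327,56)),("w1",.04,(398,56)),("w1",.04,(400,118)),("w1",.04,(330,119))]:
    print(n,np.round(pt("w1",np.array(uv)/1.25,z)[0],4))
rail=P[60:200,100:180].reshape(-1,3);print("rail z",np.round(rail[rail[:,2]>.05][:,[0,2]].min(0),3),np.round(np.nanmax(rail,0),3))
```

```text
607 286 300 185 232
top ridge z [0.07856369 0.08154329 0.08320243]
185 287 297 [0.6089 0.09   0.072 ]
191 286 298 [0.6087 0.0978 0.072 ]
197 287 299 [0.6074 0.1056 0.072 ]
203 287 299 [0.6072 0.1136 0.072 ]
209 287 299 [0.6071 0.1218 0.072 ]
215 288 299 [0.6063 0.13   0.072 ]
221 288 300 [0.6056 0.1383 0.072 ]
227 288 300 [0.6054 0.1468 0.072 ]
y range [0.08723154 0.14806883]
back right.. left corner [0.6762 0.1838 0.04  ]
seam back [0.6833 0.0526 0.04  ]
seam front [0.5371 0.0465 0.04  ]
front left [0.5283 0.1775 0.04  ]
w0 [ 0.6472 -0.0124  0.04  ]
w0 [ 0.5792 -0.0152  0.04  ]
w0 [0.5745 0.0461 0.04  ]
w0 [0.6489 0.0491 0.04  ]
w1 [ 0.6505 -0.0711  0.04  ]
w1 [ 0.5837 -0.0738  0.04  ]
w1 [ 0.5794 -0.018   0.04  ]
w1 [ 0.6482 -0.0142  0.04  ]
rail z [0.706 0.05 ] [0.901 0.146 0.206]
```

The wrist view confirms the recorder, with the core axis at about (0.607, 0.123) and a yaw of about 3.3°. All three wells are free. I'll grasp the core next.

```bash
python3 -c "
from h import *
go([.6067,.123,.053],-86.7)"
```

```text
shift [-5.99 -3.17 23.79] roll -0.013
```

```bash
python3 -m inch '[[100,-3,-1.6,2,0],[100,-6,-3.1,5,-0.013],[100,-6,-3.1,8,-0.013],[100,-6,-3.15,12,-0.013],[100,-6,-3.15,15,-0.013],[100,-6,-3.15,18,-0.013],[100,-6,-3.15,20,-0.013],[100,-6,-3.15,22,-0.013],[100,-6,-3.15,23.8,-0.013],[100,-6,-3.15,23.8,-0.013],[100,-6,-3.15,23.8,-0.013]]'; python3 -m inch '[[0,0,0,0,0],[0,0,0,0,0],[0,0,0,0,0],[0,0,0,0,0],[0,0,0,0,0],[0,0,0,0,0],[0,0,0,0,0],[0,0,0,0,0]]' 60
```

```text
t: 2.82
ee_pos: [0.6059, 0.1236, 0.0528]
tool_rot: [[0.059, -0.998, -0.002], [-0.998, -0.059, -0.0], [-0.0, 0.002, -1.0]]
ft_force: [0.3, -0.3, 0.7]
width: 0.998
grasp_force: 0.0
t: 3.48
ee_pos: [0.6078, 0.1226, 0.0541]
tool_rot: [[0.059, -0.998, 0.001], [-0.998, -0.059, 0.0], [-0.0, -0.001, -1.0]]
ft_force: [-1.0, 0.4, 6.3]
width: 0.238
grasp_force: 58.4
```

```bash
python3 -m inch '[[0,-0.4,0,0,0],[0,-0.8,0,0,0],[0,-1.13,0,0,0],[0,-1.13,0,0,0],[0,-1.13,0,0,0]]'; python3 -c "
from h import *
st()"
```

```text
t: 3.9
ee_pos: [0.6073, 0.1317, 0.0536]
tool_rot: [[0.057, -0.998, 0.001], [-0.998, -0.057, -0.005], [0.005, -0.001, -1.0]]
ft_force: [0.1, -7.5, 3.4]
width: 0.24
grasp_force: 58.6
t 3.9 p [0.6073 0.1317 0.0536] R [[0.057, -0.998, 0.001], [-0.998, -0.057, -0.005], [0.005, -0.001, -1.0]] F [ 0.1 -7.5  3.4] w 0.24 g 58.5527640581131 q [ 0.1   0.62 -0.21  0.74 -0.   -1.53]
```

```bash
python3 -m inch '[[0,-0.07,0,0,0],[0,-0.07,0,-0.3,0],[0,-0.07,0,-0.7,0],[0,-0.07,0,-1.0,0],[0,-0.07,0,-1.0,0],[0,-0.07,0,-1.0,0]]'; python3 -c "
from h import *
st()"
```

```text
t: 4.4
ee_pos: [0.606, 0.1318, 0.0623]
tool_rot: [[0.057, -0.998, -0.002], [-0.998, -0.057, -0.006], [0.005, 0.002, -1.0]]
ft_force: [1.1, -6.6, -2.9]
width: 0.233
grasp_force: 58.8
t 4.4 p [0.606  0.1318 0.0623] R [[0.057, -0.998, -0.002], [-0.998, -0.057, -0.006], [0.005, 0.002, -1.0]] F [ 1.1 -6.6 -2.9] w 0.233 g 58.76961708068848 q [ 0.1   0.61 -0.21  0.76 -0.01 -1.53]
```

```bash
python3 -m inch '[[0,0,0,-0.7,0],[0,0,0,-1.4,0],[0,0,0,-2.1,0],[0,0.5,0,-2.5,0],[0,0.9,0,-3.2,0],[0,0.9,0,-4.5,0],[0,0.9,0,-6.5,0],[0,0.9,0,-9,0],[0,0.9,0,-12,0],[0,0.9,0,-12,0],[0,0.9,0,-12,0]]'; python3 -c "
from h import *
st();go([.6,.33,.25],-87)
snap('top','t1');p=load('t1')['p']
cv2.imwrite('pics/t1.png',cv2.resize(p[145:255,150:350,::-1],None,fx=4,fy=4))
L=load('top0');P,_=cloud('top0');Q=P[100:160,180:260].reshape(-1,3);print('near bin tall',np.round(Q[Q[:,2]>.1].min(0),3),np.round(np.nanmax(Q,0),3))"
```

```text
t: 5.32
ee_pos: [0.6086, 0.1259, 0.1855]
tool_rot: [[0.059, -0.998, 0.004], [-0.998, -0.059, 0.001], [-0.001, -0.004, -1.0]]
ft_force: [0.7, -0.3, -2.2]
width: 0.235
grasp_force: 59.1
t 5.32 p [0.6086 0.1259 0.1855] R [[0.059, -0.998, 0.004], [-0.998, -0.059, 0.001], [-0.001, -0.004, -1.0]] F [ 0.7 -0.3 -2.2] w 0.235 g 59.09504950046539 q [ 0.08  0.49 -0.07  1.01  0.   -1.54]
shift [-20.43  -0.37  -6.43] roll 0.006
near bin tall [0.634 0.128 0.1  ] [0.893 0.436 0.241]
```

View pics/t1.png

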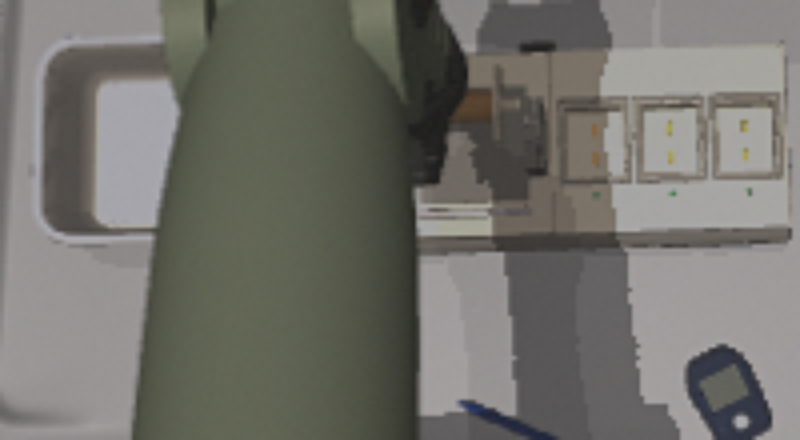

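```bash
python3 -m inch '[[0,0,0,-4,0],[0,0,0,-8,0],[0,-2,0,-11,0],[0,-6,0,-11.5,0],[0,-10,0,-11.5,0],[0,-14,0,-11.5,0],[0,-18,-0.3,-11.5,0],[0,-22,-0.3,-11.5,0],[0,-23.5,-0.3,-11.5,0],[0,-23.5,-0.3,-11.5,0],[0,-23.5,-0.3,-11.5,0]]'; python3 -c "
from h import *
st();print(pt('top0',[194.8,179.3],.085));go([.6,.36,.07],-87)"
```

```text
t: 6.28
ee_pos: [0.5953, 0.3611, 0.2958]
tool_rot: [[0.061, -0.998, -0.003], [-0.998, -0.061, -0.002], [0.002, 0.003, -1.0]]
ft_force: [0.3, 0.4, -2.0]
width: 0.236
grasp_force: 59.1
t 6.28 p [0.5953 0.3611 0.2958] R [[0.061, -0.998, -0.003], [-0.998, -0.061, -0.002], [0.002, 0.003, -1.0]] F [ 0.3  0.4 -2. ] w 0.236 g 59.14556443691254 q [ 0.44  0.6   0.4   1.38 -0.   -1.19]
[[0.59851656 0.33932123 0.085     ]]
shift [ 0.11 -0.54 22.58] roll 0.008
```

```bash
python3 -m inch '[[0,1.5,-0.4,2,0],[0,1.6,-0.4,6,0],[0,1.6,-0.4,10,0],[0,1.6,-0.4,14,0],[0,1.6,-0.4,17,0],[0,1.6,-0.4,20,0],[0,1.6,-0.4,22,0],[0,1.6,-0.4,22.6,0],[0,1.6,-0.4,22.6,0],[0,1.6,-0.4,22.6,0]]';python3 -m inch '[[50,0,0,0,0],[50,0,0,0,0],[50,0,0,0,0],[50,0,0,0,0],[50,0,0,0,0],[50,0,0,-2,0],[50,0,0,-5,0],[50,0,0,-9,0],[50,0,0,-13,0],[50,0,0,-17,0],[50,0,0,-20,0],[50,0,0,-20,0]]'; python3 -c "
from h import *
st();go([.40,.31,.27],-87);snap('wrist','w2')"
```

```text
t: 7.12
ee_pos: [0.6019, 0.3438, 0.073]
tool_rot: [[0.057, -0.998, 0.0], [-0.998, -0.057, 0.0], [-0.0, -0.0, -1.0]]
ft_force: [-0.7, -1.0, -0.2]
width: 0.235
grasp_force: 59.1
t: 8.12
ee_pos: [0.6042, 0.3461, 0.2813]
tool_rot: [[0.059, -0.998, 0.012], [-0.998, -0.059, 0.005], [-0.004, -0.012, -1.0]]
ft_force: [-0.8, -0.3, 0.0]
width: 0.498
grasp_force: 0.0
t 8.12 p [0.6042 0.3461 0.2813] R [[0.059, -0.998, 0.012], [-0.998, -0.059, 0.005], [-0.004, -0.012, -1.0]] F [-0.8 -0.3  0. ] w 0.498 g 0.0 q [ 0.41  0.58  0.34  1.31 -0.   -1.22]
shift [ 2.4  20.6   0.86] roll 0.007
```

View pics/w2.png

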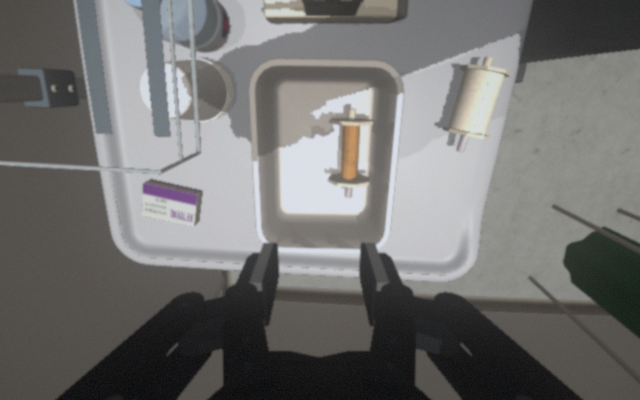

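The wrist view shows the core lying in the bin at (349,155). The roll is at (478,98), with pins at (487,60) and (461,147).

```bash
python3 -c "
from h import *
A=pt('w2',[[486,60],[461,147],[480,98]],.027);print(A, (A[0]+A[1])/2)
d=A[1]-A[0];print('axis deg',np.degrees(np.arctan2(d[1],d[0])))
p=load('w2')['p'];a=cv2.resize(p[40:165,420:540,::-1],None,fx=4,fy=4);b=cv2.resize(p[90:215,300:420,::-1],None,fx=4,fy=4)
cv2.imwrite('pics/w2c.png',np.hstack([a,b])[:, :800] if 0 else cv2.resize(np.hstack([a,b]),(800,416)))
go([.415,.265,.2],-70)"
```

```text
[[0.41267933 0.21543709 0.027     ]
 [0.42205527 0.32202689 0.027     ]
 [0.41053557 0.25954402 0.027     ]] [0.4173673  0.26873199 0.027     ]
axis deg 84.97303819877294
shift [ 6.96 19.34  7.57] roll -0.29
```

View pics/w2c.png

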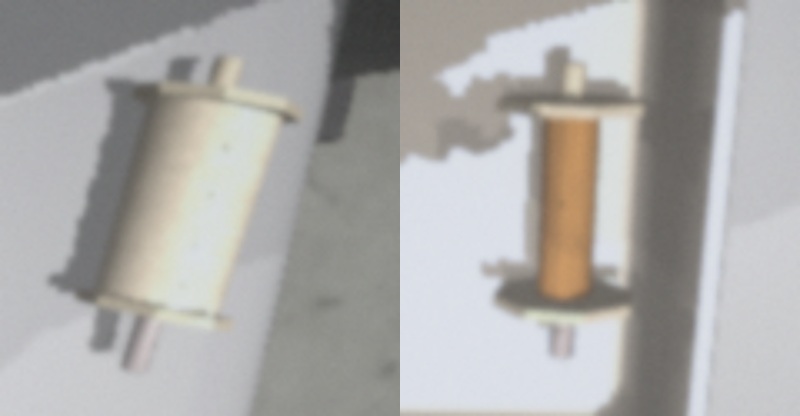

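```bash
python3 -c "
from h import *
go([.416,.265,.17],-96)"
python3 -m inch '[[100,1,3.5,0,0],[100,3,7,0,0.08],[100,5,11,0,0.16],[100,7,14,2,0.16],[100,7,17,6,0.16],[100,7,19,9,0.16],[100,7,19.3,10.5,0.16],[100,7,19.3,10.5,0.16],[100,7,19.3,10.5,0.16]]'; python3 -c "
from h import *
st();snap('wrist','w3')"
```

```text
shift [ 6.98 19.26 10.57] roll 0.164
t: 8.92
ee_pos: [0.4118, 0.2631, 0.1665]
tool_rot: [[-0.101, -0.995, -0.002], [-0.995, 0.101, -0.001], [0.001, 0.002, -1.0]]
ft_force: [0.5, 0.2, 1.2]
width: 0.997
grasp_force: 0.0
t 8.92 p [0.4118 0.2631 0.1665] R [[-0.101, -0.995, -0.002], [-0.995, 0.101, -0.001], [0.001, 0.002, -1.0]] F [0.5 0.2 1.2] w 0.997 g 0.0 q [ 0.42  0.27 -0.45  0.85 -0.   -1.05]
```

View pics/w3.png

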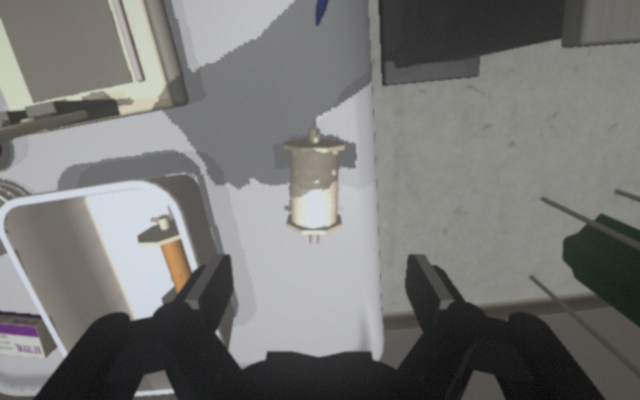

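```bash
python3 -c "
from h import *
P,p=cloud('w3')
A=pt('w3',[[315.5,128],[314,244]],.027);d=A[1]-A[0];print(A,A.mean(0)-.0045*d/np.linalg.norm(d),np.degrees(np.arctan2(d[1],d[0])))
Q=P[120:240,280:350].reshape(-1,3);Q=Q[Q[:,2]>.04];print(len(Q),Q.mean(0),Q[:,2].max())
r=cv2.minAreaRect((Q[:,:2]*1000).astype(np.float32));print(r)
s=read_state();R=np.array(s['tool_rot']);L=(Q-s['ee_pos'])@R;print(np.percentile(L,[1,50,99],axis=0))
"
```

```text
[[0.40903574 0.21214136 0.027     ]
 [0.42288048 0.32917972 0.027     ]] [0.41542948 0.2661917  0.027     ] 83.25370199745232
3613 [0.41618114 0.2637526  0.04721902] 0.055473633727724514
((416.4711608886719, 264.91717529296875), (80.00037384033203, 51.25786590576172), 84.33161163330078)
[[-0.04033203 -0.02368127  0.11348684]
 [ 0.00051249 -0.00259941  0.1200162 ]
 [ 0.03822895  0.01881249  0.12761367]]
```

```bash
python3 -c "
from h import *
go([.4163,.265,.009],-96)"
python3 -m inch '[[100,-0.2,-0.4,4,0],[100,-0.2,-0.4,8,0],[100,-0.2,-0.4,11,0],[100,-0.2,-0.4,13,0],[100,-0.2,-0.4,14.5,0],[100,-0.2,-0.4,15.6,0],[100,-0.2,-0.4,15.6,0],[100,-0.2,-0.4,15.6,0]]'; python3 -m inch '[[0,0,0,0,0],[0,0,0,0,0],[0,0,0,0,0],[0,0,0,0,0],[0,0,0,0,0],[0,0,0,0,0]]' 70
```

```text
shift [-0.15 -0.24 15.88] roll 0.004
t: 9.63
ee_pos: [0.4188, 0.2656, 0.0119]
tool_rot: [[-0.101, -0.995, 0.001], [-0.995, 0.101, 0.001], [-0.001, -0.001, -1.0]]
ft_force: [0.0, -0.5, -0.1]
width: 1.006
grasp_force: 0.0
t: 10.13
ee_pos: [0.4178, 0.2655, 0.0126]
tool_rot: [[-0.101, -0.995, 0.002], [-0.995, 0.101, 0.001], [-0.001, -0.002, -1.0]]
ft_force: [-1.5, -0.5, 7.0]
width: 0.51
grasp_force: 70.1
```

```bash
python3 -m inch '[[0,0,0,-2,0],[0,0,0,-6,0],[0,0,0,-10,0],[0,0,0,-14,0],[0,0,0,-18,0],[0,0,0,-22,0],[0,0,0,-26,0],[0,2,0,-28,0],[0,6,0,-28.5,-0.08],[0,10,0,-28.5,-0.16],[0,14,0,-28.5,-0.16],[0,14,0,-28.5,-0.16]]'; python3 -c "
from h import *
st();go([.607,.121,.297],-86.7)"
```

```text
t: 11.13
ee_pos: [0.4016, 0.1203, 0.2968]
tool_rot: [[0.052, -0.999, 0.0], [-0.999, -0.052, -0.003], [0.003, 0.0, -1.0]]
ft_force: [0.2, 1.0, -2.6]
width: 0.514
grasp_force: 72.3
t 11.13 p [0.4016 0.1203 0.2968] R [[0.052, -0.999, 0.0], [-0.999, -0.052, -0.003], [0.003, 0.0, -1.0]] F [ 0.2  1.  -2.6] w 0.514 g 72.26465106010437 q [ 0.12  0.04 -0.38  1.15 -0.   -1.51]
shift [ 9.900e-01 -2.051e+01 -2.000e-02] roll -0.006
```

```bash
python3 -m inch '[[0,0.5,-4,0,0],[0,1,-8,0,0],[0,1,-12,0,0],[0,1,-16,0,-0.006],[0,1,-19,0,-0.006],[0,1,-20.5,0,-0.006],[0,1,-20.5,2,-0.006],[0,1,-20.5,5,-0.006],[0,1,-20.5,8,-0.006],[0,1,-20.5,11,-0.006],[0,1,-20.5,11,-0.006],[0,1,-20.5,11,-0.006]]'; python3 -c "
from h import *
st();snap('wrist','w4');p=load('w4')['p']
cv2.imwrite('pics/w4b.png',cv2.resize(p[50:350,120:520,::-1],(800,600)))"
```

```text
t: 12.13
ee_pos: [0.6064, 0.1277, 0.1851]
tool_rot: [[0.065, -0.998, -0.004], [-0.998, -0.065, -0.0], [-0.0, 0.004, -1.0]]
ft_force: [0.7, 0.4, -1.8]
width: 0.514
grasp_force: 72.4
t 12.13 p [0.6064 0.1277 0.1851] R [[0.065, -0.998, -0.004], [-0.998, -0.065, -0.0], [-0.0, 0.004, -1.0]] F [ 0.7  0.4 -1.8] w 0.514 g 72.36652493476868 q [ 0.09  0.49 -0.06  1.02  0.   -1.55]
```

View pics/w4b.png

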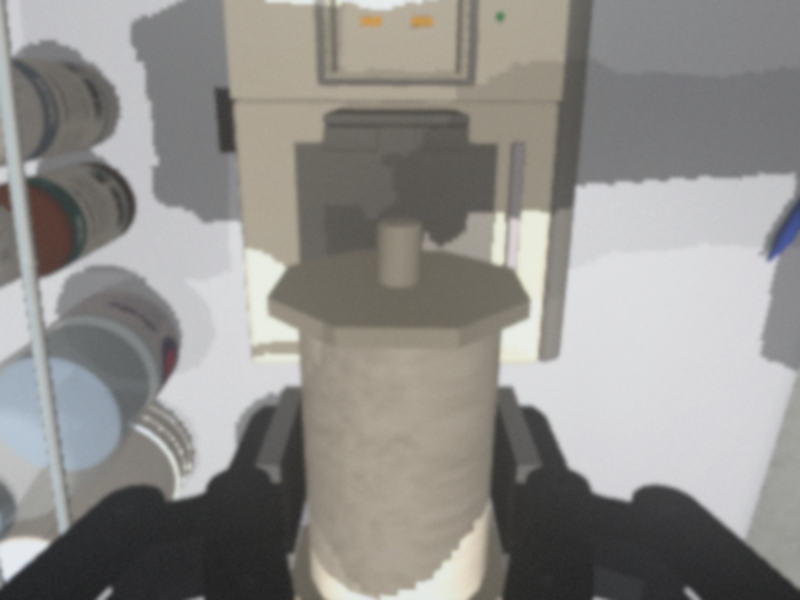

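```bash
python3 -c "
from h import *
f=lambda *a:np.array(a)/2+np.array([120,50])
print('cheek',pt('w4',[f(325,127),f(470,127),f(325,112),f(470,112)],.087))
print('cheek depth',pt('w4',[f(397,122),f(397,117),f(397,140)]))
P=pt('w4',[f(400,224)],.1995);print('pin tip',P)
print('pin depth',pt('w4',[f(400,226),f(400,240)]))
print('disc edges z',pt('w4',[f(272,300),f(528,300)],.1995))
print('seam',pt('w4',[f(235,100),f(565,100)],.04))
s=read_state();R=np.array(s['tool_rot']);print('pin tip in tool',(P-s['ee_pos'])@R)
"
```

```text
cheek [[0.63779681 0.06325423 0.087     ]
 [0.58236834 0.05970223 0.087     ]
 [0.63795579 0.05770236 0.087     ]
 [0.58292356 0.05416975 0.087     ]]
cheek depth [[0.61040628 0.0596636  0.08709555]
 [0.6105207  0.05784564 0.08653657]
 [0.60997413 0.06639192 0.08695289]]
pin tip [[0.60926884 0.07427451 0.1995    ]]
pin depth [[0.60934408 0.07371093 0.2039322 ]
 [0.609137   0.07680028 0.2034521 ]]
disc edges z [[0.63663609 0.09329583 0.1995    ]
 [0.57957126 0.08971812 0.1995    ]]
seam [[0.6838215  0.05720904 0.04      ]
 [0.53463365 0.04760482 0.04      ]]
pin tip in tool [[ 0.05357275  0.00218546 -0.01233618]]
```

```bash
python3 -c "
from h import *
for c in (360,390,430):
  uv=[(c/2+120,r) for r in range(100,136)]
  Q=pt('w4',uv);print(c,[(r,round(float(q[1]),4),round(float(q[2]),3)) for (_,r),q in zip(uv,Q)][::2])
"
```

```text
360 [(100, 0.0539, 0.037), (102, 0.0556, 0.039), (104, 0.0573, 0.039), (106, 0.0572, 0.08), (108, 0.0583, 0.087), (110, 0.0598, 0.087), (112, 0.0613, 0.087), (114, 0.0629, 0.086), (116, 0.0643, 0.087), (118, 0.0657, 0.088), (120, 0.0672, 0.088), (122, 0.0687, 0.088), (124, 0.0702, 0.088), (126, 0.0768, 0.041), (128, 0.0786, 0.042), (130, 0.0804, 0.041), (132, 0.0824, 0.04), (134, 0.084, 0.042)]
390 [(100, 0.053, 0.038), (102, 0.0547, 0.04), (104, 0.0565, 0.038), (106, 0.0565, 0.08), (108, 0.0577, 0.086), (110, 0.0591, 0.087), (112, 0.0606, 0.087), (114, 0.062, 0.088), (116, 0.0636, 0.086), (118, 0.0651, 0.086), (120, 0.0666, 0.087), (122, 0.0681, 0.086), (124, 0.0697, 0.086), (126, 0.0759, 0.041), (128, 0.0777, 0.041), (130, 0.0796, 0.041), (132, 0.0814, 0.041), (134, 0.0832, 0.041)]
430 [(100, 0.0518, 0.039), (102, 0.0535, 0.04), (104, 0.0553, 0.039), (106, 0.0555, 0.078), (108, 0.0567, 0.086), (110, 0.0581, 0.087), (112, 0.0596, 0.086), (114, 0.0611, 0.087), (116, 0.0626, 0.086), (118, 0.0641, 0.087), (120, 0.0656, 0.086), (122, 0.0671, 0.086), (124, 0.0685, 0.088), (126, 0.0747, 0.042), (128, 0.0766, 0.04), (130, 0.0783, 0.041), (132, 0.0804, 0.04), (134, 0.0822, 0.04)]
```

The wrist view shows the rigid pin tip at crop (400,222) and the right cheek top at (325-470, 110-150). The pin is in line laterally and the roll is 12.5 mm left of the seat. I'll move right, then lower.

```bash
python3 -m inch '[[0,0.7,0,0,0],[0,1.35,0,1,0],[0,1.35,0,3,0],[0,1.35,0,5,0],[0,1.35,0,7,0],[0,1.35,0,8.5,0],[0,1.35,0,9.4,0],[0,1.35,0,9.8,0],[0,1.35,0,9.8,0],[0,1.35,0,9.8,0]]'; python3 -c "
from h import *
st();st();snap('wrist','w5');p=load('w5')['p']
cv2.imwrite('pics/w5b.png',cv2.resize(p[50:350,120:520,::-1],(800,600)))"
```

```text
t: 13.02
ee_pos: [0.6096, 0.1142, 0.0893]
tool_rot: [[0.065, -0.998, 0.002], [-0.998, -0.065, 0.0], [0.0, -0.002, -1.0]]
ft_force: [-0.0, 0.2, -2.1]
width: 0.513
grasp_force: 72.4
t 13.02 p [0.6096 0.1142 0.0893] R [[0.065, -0.998, 0.002], [-0.998, -0.065, 0.0], [0.0, -0.002, -1.0]] F [-0.   0.2 -2.1] w 0.513 g 72.378830909729 q [ 0.07  0.57 -0.19  0.81 -0.   -1.57]
t 13.02 p [0.6096 0.1142 0.0893] R [[0.065, -0.998, 0.002], [-0.998, -0.065, 0.0], [0.0, -0.002, -1.0]] F [-0.   0.2 -2.1] w 0.513 g 72.378830909729 q [ 0.07  0.57 -0.19  0.81 -0.   -1.57]
```

View pics/w5b.png

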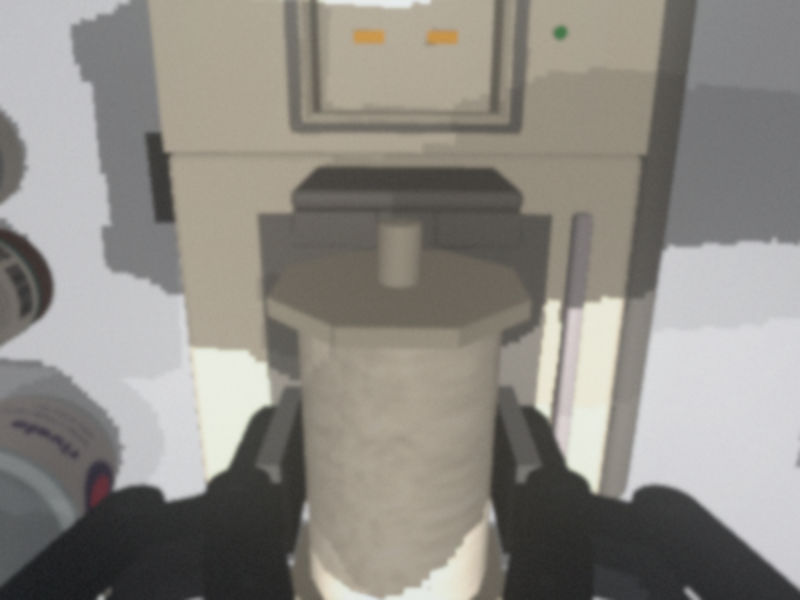

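```bash
python3 -c "
from h import *
f=lambda *a:np.array(a)/2+np.array([120,50])
for c in (350,460):
  uv=[(c/2+120,r) for r in range(124,176,2)]
  Q=pt('w5',uv);print(c,[(r*2-100,round(float(q[1]),4),round(float(q[2]),3)) for (_,r),q in zip(uv,Q)])
print(pt('w5',[f(293,205),f(522,205)],.087).mean(0),pt('w5',[f(378,225),f(437,225)],.08).mean(0), pt('w5',[f(289,130),f(522,130)],.04).mean(0))
print('pin',pt('w5',[f(400,224)]),pt('w5',[f(400,224)],.1025))
"
```

```text
350 [(148, 0.052, 0.04), (152, 0.0532, 0.04), (156, 0.0546, 0.039), (160, 0.0556, 0.04), (164, 0.057, 0.039), (168, 0.0574, 0.046), (172, 0.0574, 0.054), (176, 0.0572, 0.063), (180, 0.0571, 0.071), (184, 0.0571, 0.077), (188, 0.0572, 0.083), (192, 0.0574, 0.087), (196, 0.0584, 0.087), (200, 0.0594, 0.087), (204, 0.0604, 0.087), (208, 0.0618, 0.085), (212, 0.0621, 0.088), (216, 0.0633, 0.087), (220, 0.0644, 0.086), (224, 0.0652, 0.087), (228, 0.0662, 0.087), (232, 0.0673, 0.087), (236, 0.068, 0.088), (240, 0.069, 0.088), (244, 0.0704, 0.086), (248, 0.0835, 0.041)]
460 [(148, 0.0499, 0.039), (152, 0.051, 0.04), (156, 0.0524, 0.038), (160, 0.0536, 0.039), (164, 0.0547, 0.04), (168, 0.0554, 0.044), (172, 0.0555, 0.053), (176, 0.0554, 0.062), (180, 0.0554, 0.07), (184, 0.0555, 0.076), (188, 0.0555, 0.083), (192, 0.0558, 0.087), (196, 0.0567, 0.087), (200, 0.0576, 0.087), (204, 0.0584, 0.088), (208, 0.0596, 0.087), (212, 0.0608, 0.086), (216, 0.0616, 0.087), (220, 0.0628, 0.086), (224, 0.0635, 0.087), (228, 0.0648, 0.086), (232, 0.0657, 0.086), (236, 0.0666, 0.087), (240, 0.0673, 0.088), (244, 0.0689, 0.085), (248, 0.0817, 0.039)]
[0.61068049 0.0596745  0.087     ] [0.61013349 0.06613689 0.08      ] [0.61159924 0.04548512 0.04      ]
pin [[0.61252772 0.05985504 0.10764598]] [[0.61243856 0.06099944 0.1025    ]]
```

```bash
python3 -m inch '[[0,0,0.2,0,0],[0,0,0.2,0,0],[0,-0.4,0.2,0,0],[0,-0.8,0.2,0,0],[0,-1.1,0.2,0,0],[0,-1.4,0.2,0,0],[0,-1.4,0.2,0,0],[0,-1.4,0.2,0,0],[0,-1.4,0.2,0,0]]'; python3 -c "
from h import *
st();snap('wrist','w6');p=load('w6')['p']
f=lambda *a:np.array(a)/2+np.array([120,50])
g=cv2.cvtColor(p,cv2.COLOR_RGB2GRAY)
P,_=cloud('w6')
Q=P[130:200,260:380].reshape(-1,3);m=abs(Q[:,2]-.087)<.003;m&=(Q[:,1]<.08);print('cheek y max',np.percentile(Q[m][:,1],[1,99]),Q[m][:,0].min(),Q[m][:,0].max())
cv2.imwrite('pics/w6b.png',cv2.resize(p[50:350,120:520,::-1],(800,600)))"
```

```text
t: 13.82
ee_pos: [0.6065, 0.1265, 0.0888]
tool_rot: [[0.064, -0.998, 0.001], [-0.998, -0.064, -0.004], [0.004, -0.001, -1.0]]
ft_force: [0.2, -8.1, -0.7]
width: 0.518
grasp_force: 72.5
t 13.82 p [0.6065 0.1265 0.0888] R [[0.064, -0.998, 0.001], [-0.998, -0.064, -0.004], [0.004, -0.001, -1.0]] F [ 0.2 -8.1 -0.7] w 0.518 g 72.50048875808716 q [ 0.09  0.57 -0.19  0.81 -0.   -1.55]
cheek y max [0.06041322 0.07078334] 0.58267781899487 0.6382352732169451
```

View pics/w6b.png

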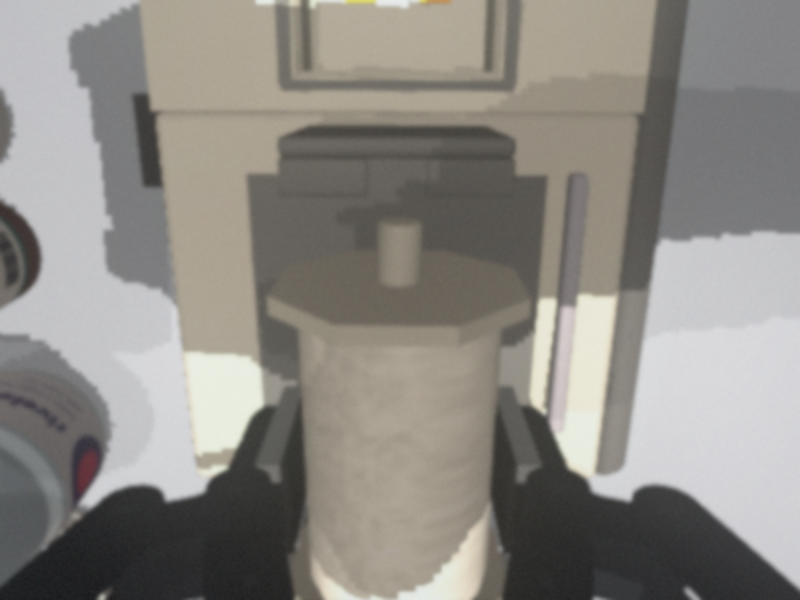

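```bash
python3 -m inch '[[0,0,0,0.6,0],[0,0,0,1.2,0],[0,0,0,1.8,0],[0,0,0,2.3,0],[0,0,0,2.7,0],[0,0,0,2.9,0],[0,0,0,2.9,0],[0,0,0,2.9,0]]'; python3 -c "
from h import *
st()"
```

```text
t: 14.53
ee_pos: [0.607, 0.1265, 0.0599]
tool_rot: [[0.064, -0.998, 0.002], [-0.998, -0.064, -0.004], [0.004, -0.002, -1.0]]
ft_force: [0.4, -7.3, 0.6]
width: 0.516
grasp_force: 72.8
t 14.53 p [0.607  0.1265 0.0599] R [[0.064, -0.998, 0.002], [-0.998, -0.064, -0.004], [0.004, -0.002, -1.0]] F [ 0.4 -7.3  0.6] w 0.516 g 72.82811880111694 q [ 0.09  0.61 -0.21  0.75 -0.   -1.55]
```

```bash
python3 -m inch '[[0,0,0,0.13,0],[0,0.3,0,0.13,0],[0,0.6,0,0.13,0],[0,0.9,0,0.13,0],[0,1.15,0,0.13,0],[0,1.27,0,0.13,0],[0,1.27,0,0.13,0],[0,1.27,0,0.13,0]]'; python3 -c "
from h import *
st();snap('wrist','w7');p=load('w7')['p']
cv2.imwrite('pics/w7b.png',cv2.resize(p[80:300,170:470,::-1],(800,586)))"
```

```text
t: 15.2
ee_pos: [0.6063, 0.116, 0.0577]
tool_rot: [[0.065, -0.998, -0.001], [-0.998, -0.065, 0.001], [-0.001, 0.001, -1.0]]
ft_force: [0.8, -1.0, -1.3]
width: 0.515
grasp_force: 72.7
t 15.2 p [0.6063 0.116  0.0577] R [[0.065, -0.998, -0.001], [-0.998, -0.065, 0.001], [-0.001, 0.001, -1.0]] F [ 0.8 -1.  -1.3] w 0.515 g 72.65876770019531 q [ 0.07  0.61 -0.22  0.74  0.   -1.57]
```

View pics/w7b.png

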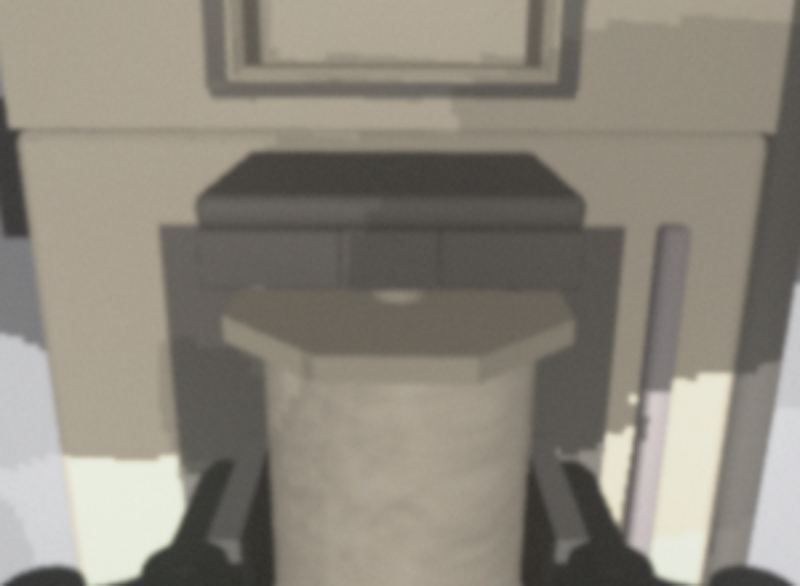

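The rigid pin is in the hole, hidden under the cheek at (400,292). I'll release and rise.

```bash
python3 -m inch '[[60,0,0,0,0],[80,0,0,0,0],[100,0,0,0,0],[100,0,0,0,0],[100,0,0,0,0],[100,0,0,-2,0],[100,0,0,-6,0],[100,0,0,-10,0],[100,0,0,-14,0],[100,0,0,-18,0],[100,0,0,-22,0],[100,0,0,-22,0]]'; python3 -c "
from h import *
st();snap('wrist','w8')
P,p=cloud('w8')
Q=P.reshape(-1,3)
m=(Q[:,2]>.09)&(Q[:,2]<.107)&(Q[:,0]>.57)&(Q[:,0]<.64)&(Q[:,1]>.07)&(Q[:,1]<.165);print('roll top',m.sum(),np.percentile(Q[m],[1,50,99],axis=0))
m=(Q[:,2]>.15)&(Q[:,2]<.26)&(Q[:,0]>.5)&(Q[:,0]<.68)&(Q[:,1]>.16)&(Q[:,1]<.3);print('door',m.sum(),np.percentile(Q[m],[1,50,99],axis=0))
cv2.imwrite('pics/w8b.png',cv2.resize(p[50:400,120:520,::-1],(685,600)))"
```

```text
t: 16.25
ee_pos: [0.6105, 0.1158, 0.2875]
tool_rot: [[0.065, -0.998, 0.014], [-0.998, -0.065, 0.001], [-0.0, -0.014, -1.0]]
ft_force: [1.0, 0.0, 0.9]
width: 0.998
grasp_force: 0.0
t 16.25 p [0.6105 0.1158 0.2875] R [[0.065, -0.998, 0.014], [-0.998, -0.065, 0.001], [-0.0, -0.014, -1.0]] F [1.  0.  0.9] w 0.998 g 0.0 q [ 0.07  0.42  0.1   1.23  0.   -1.57]
roll top 1732 [[0.58943233 0.07602939 0.09014507]
 [0.60634293 0.1141621  0.09356717]
 [0.6237697  0.15461397 0.09968675]]
door 8488 [[0.55276334 0.18239509 0.15138018]
 [0.6030667  0.19207851 0.20543969]
 [0.65364572 0.20207761 0.2386875 ]]
```

View pics/w8b.png

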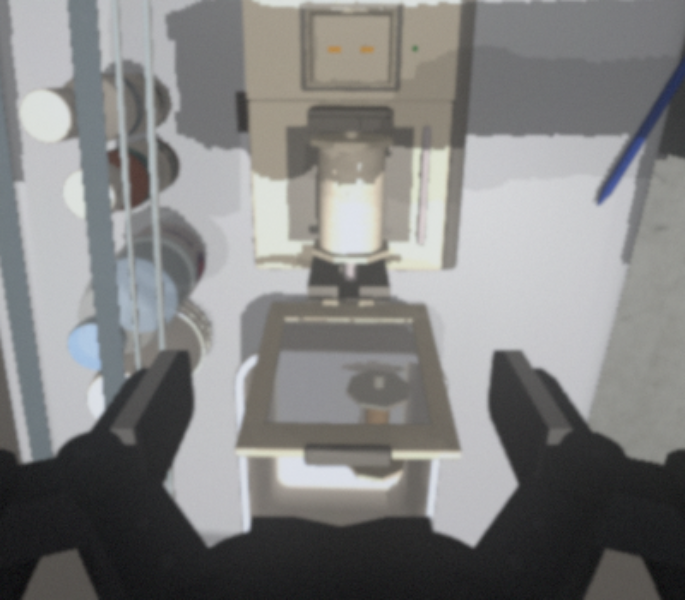

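The roll is seated, with paper top z of about 0.095 and y centre 0.115. The door leans left at about 1.8 rad, its edge at (345,450). I'll go behind it and swing it shut.

```bash
python3 -m inch '[[0,-2,0,0,0],[0,-6,0,-1,0],[0,-10,0,-1,0],[0,-13,0,-1,0],[0,-13.3,0,0,0],[0,-13.3,0,3,0],[0,-13.3,0,6,0],[0,-13.3,0,9,0],[0,-13.3,0,9,0],[0,-13.3,0,9,0]]'; python3 -c "
from h import *
st();go([.603,.24,.19])"
```

```text
t: 17.13
ee_pos: [0.5963, 0.2472, 0.1856]
tool_rot: [[0.064, -0.998, -0.006], [-0.998, -0.064, -0.002], [0.001, 0.006, -1.0]]
ft_force: [-0.0, 0.2, 1.2]
width: -0.002
grasp_force: 0.0
t 17.13 p [0.5963 0.2472 0.1856] R [[0.064, -0.998, -0.006], [-0.998, -0.064, -0.002], [0.001, 0.006, -1.0]] F [-0.   0.2  1.2] w -0.002 g 0.0 q [ 0.28  0.54  0.02  1.06 -0.   -1.36]
shift [ 0.77 -0.62 -0.45] roll 0
```

```bash
python3 -m inch '[[0,2,0,0,0],[0,4,0,0,0],[0,5.5,0,0,0],[0,7,0,0,0],[0,8.5,0,0,0],[0,10,0,0,0],[0,11.5,0,0.2,0],[0,12.7,0,0.9,0],[0,13.7,0,1.8,0],[0,13.7,0,1.8,0],[0,13.7,0,1.8,0]]'; python3 -c "
from h import *
st();snap('scene','s2');p=load('s2')['p']
cv2.imwrite('pics/s2b.png',cv2.resize(p[110:260,200:400,::-1],(800,600)))"
```

```text
t: 18.05
ee_pos: [0.6063, 0.1106, 0.1687]
tool_rot: [[0.064, -0.998, -0.002], [-0.998, -0.064, -0.0], [0.0, 0.002, -1.0]]
ft_force: [-1.1, 1.1, -0.4]
width: -0.003
grasp_force: 0.0
t 18.05 p [0.6063 0.1106 0.1687] R [[0.064, -0.998, -0.002], [-0.998, -0.064, -0.0], [0.0, 0.002, -1.0]] F [-1.1  1.1 -0.4] w -0.003 g 0.0 q [ 0.06  0.49 -0.1   0.98 -0.   -1.57]
```

View pics/s2b.png

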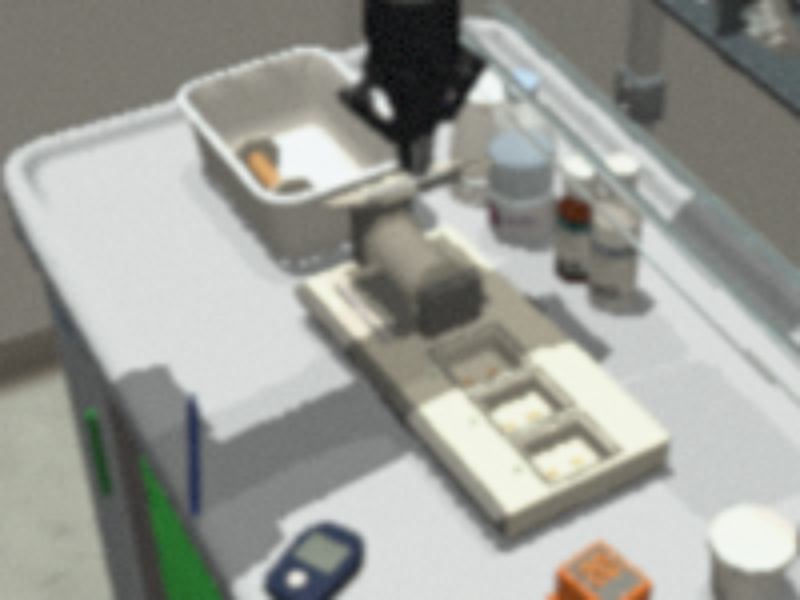

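The door is part-way down, seen edge-on at (400,185), with the tip behind and above it. I'll keep pushing it down.

```bash
python3 -m inch '[[0,0.8,0,1,0],[0,1.5,0,2,0],[0,2.2,0,3,0],[0,2.7,0,3.8,0],[0,3.1,0,4.4,0],[0,3.3,0,4.9,0],[0,3.4,0,5.3,0],[0,3.4,0,5.7,0],[0,3.4,0,5.7,0]]'; python3 -c "
from h import *
st()"
```

```text
t: 18.85
ee_pos: [0.6093, 0.0771, 0.114]
tool_rot: [[0.065, -0.998, 0.001], [-0.998, -0.065, -0.001], [0.001, -0.001, -1.0]]
ft_force: [-2.4, -2.5, 3.8]
width: 0.002
grasp_force: 2.1
t 18.85 p [0.6093 0.0771 0.114 ] R [[0.065, -0.998, 0.001], [-0.998, -0.065, -0.001], [0.001, -0.001, -1.0]] F [-2.4 -2.5  3.8] w 0.002 g 2.131068221578971 q [ 0.01  0.54 -0.18  0.85 -0.   -1.63]
```

I've used all 14 pictures, so from here I check by depth and colour measurements only.

```bash
python3 -m inch '[[0,0,0,0.3,0],[0,0,0,0.5,0],[0,0,0,0.5,0],[0,0,0,0.5,0]]'; python3 -m inch '[[0,0,0,-3,0],[0,0,0,-7,0],[0,2,0,-11,0],[0,5,0,-15,0],[0,8,0,-17,0],[0,8,0,-17,0],[0,8,0,-17,0]]'; python3 -c "
from h import *
st();snap('wrist','w9')
P,p=cloud('w9');Q=P.reshape(-1,3)
m=(Q[:,2]>.1)&(Q[:,2]<.135)&(Q[:,0]>.54)&(Q[:,0]<.67)&(Q[:,1]>.04)&(Q[:,1]<.18);q=Q[m]
print(m.sum(),np.percentile(q,[1,50,99],axis=0));A=np.c_[q,np.ones(len(q))][:,[0,1,3]];print('plane z=ax+by+c',np.linalg.lstsq(A,q[:,2],rcond=None)[0])
go([.45,-.23,.27],-87)
snap('top','t2');P,p=cloud('t2')
hsv=cv2.cvtColor(p,cv2.COLOR_RGB2HSV)
Z=P[:,:,2];m=((Z>.045)&(Z<.075)&(P[:,:,1]<-.15)&(P[:,:,1]>-.55)&(P[:,:,0]>.33)&(P[:,:,0]<.7)).astype(np.uint8)
n,l,s,c=cv2.connectedComponentsWithStats(m)
for i in range(1,n):
  if s[i,4]>60:
    q=P[l==i];r=cv2.minAreaRect((q[:,:2]*1000).astype(np.float32));print(s[i,4],c[i].round(),np.median(p[l==i],axis=0),np.median(q,axis=0).round(3),np.round(r[0]),np.round(r[1]),round(r[2],1))
"
```

```text
t: 19.18
ee_pos: [0.6096, 0.0771, 0.1134]
tool_rot: [[0.065, -0.998, 0.003], [-0.998, -0.065, -0.002], [0.002, -0.003, -1.0]]
ft_force: [-13.1, -1.5, 33.0]
width: 0.002
grasp_force: 16.5
t: 19.77
ee_pos: [0.616, -0.0041, 0.2804]
tool_rot: [[0.062, -0.998, 0.005], [-0.998, -0.062, -0.001], [0.001, -0.005, -1.0]]
ft_force: [0.4, -0.1, -0.5]
width: 0.0
grasp_force: 0.0
t 19.77 p [ 0.616  -0.0041  0.2804] R [[0.062, -0.998, 0.005], [-0.998, -0.062, -0.001], [0.001, -0.005, -1.0]] F [ 0.4 -0.1 -0.5] w 0.0 g 0.0 q [-0.13  0.42  0.08  1.22 -0.   -1.76]
3270 [[0.55693209 0.05219611 0.11033866]
 [0.60662839 0.07480666 0.11354532]
 [0.6612386  0.13705524 0.11758956]]
plane z=ax+by+c [ 0.00029595 -0.00522795  0.11380772]
shift [21.64 17.88  0.8 ] roll 0.011
267 [387. 162.] [161. 160. 162.] [ 0.675 -0.268  0.065] [ 672. -268.] [52. 60.] 0.6
240 [378. 195.] [118. 106.  68.] [ 0.567 -0.24   0.059] [ 568. -241.] [44. 55.] 11.8
250 [384. 231.] [91.5 86.5 83.5] [ 0.453 -0.26   0.059] [ 452. -260.] [45. 55.] 69.5
252 [422. 234.] [83. 79. 77.] [ 0.446 -0.385  0.059] [ 445. -386.] [45. 55.] 89.7
```

The door is shut: the plane is flat at z 0.114. Pack A is at (0.452,-0.260) turned about -20°, and pack B is at (0.445,-0.386) turned about 0°. I'll go above A.

```bash
python3 -c "
from h import *
go([.452,-.26,.18],-110)"
python3 -m inch '[[100,3,2,0,0.06],[100,6,4,0,0.12],[100,9,6,0,0.18],[100,12,8,1,0.24],[100,15,10,3,0.3],[100,18,12,5,0.36],[100,21,14,7,0.4],[100,24,16,9,0.4],[100,24.5,17.6,10,0.4],[100,24.5,17.9,10,0.4],[100,24.5,17.9,10,0.4],[100,24.5,17.9,10,0.4]]'
cat >> h.py <<'E'
def pack(fn,near,rad=.06):
    st();snap('wrist',fn);P,p=cloud(fn);Q=P.reshape(-1,3)
    m=(abs(Q[:,2]-.058)<.006)&(np.hypot(Q[:,0]-near[0],Q[:,1]-near[1])<rad);q=Q[m]
    r=cv2.minAreaRect((q[:,:2]*1000).astype(np.float32));print(m.sum(),'z',np.median(q[:,2]),'c',np.round(r[0],1),np.round(r[1],1),'long side deg',round(r[2]+(90 if r[1][1]>r[1][0] else 0),1), 'col',np.median(p.reshape(-1,3)[m],axis=0))
E
python3 -c "
from h import *
pack('p1',(.452,-.26));go([.452,-.26,.027],-110)"
```

```text
shift [24.72 17.82  9.7 ] roll 0.414
t: 20.87
ee_pos: [0.4522, -0.2571, 0.1777]
tool_rot: [[-0.328, -0.945, -0.0], [-0.945, 0.328, 0.001], [-0.001, 0.0, -1.0]]
ft_force: [0.6, 0.9, 0.0]
width: 0.999
grasp_force: 0.0
t 20.87 p [ 0.4522 -0.2571  0.1777] R [[-0.328, -0.945, -0.0], [-0.945, 0.328, 0.001], [-0.001, 0.0, -1.0]] F [0.6 0.9 0. ] w 0.999 g 0.0 q [-0.66  0.32 -0.35  0.9   0.   -1.9 ]
2813 z 0.058254216802627656 c [ 453.4 -260.9] [44.4 53.5] long side deg 158.9 col [88. 86. 84.]
shift [ 2.900e-01 -1.000e-02  1.512e+01] roll 0.016
```

```bash
python3 -m inch '[[100,0.3,-0.2,3,0.035],[100,0.3,-0.2,6,0.035],[100,0.3,-0.2,9,0.035],[100,0.3,-0.2,12,0.035],[100,0.3,-0.2,14,0.035],[100,0.3,-0.2,15,0.035],[100,0.3,-0.2,15,0.035],[100,0.3,-0.2,15,0.035]]'; python3 -m inch '[[0,0,0,0,0],[0,0,0,0,0],[0,0,0,0,0],[0,0,0,0,0],[0,0,0,0,0],[0,0,0,0,0]]' 60;  python3 -m inch '[[0,0,0,-2,0],[0,0,0,-4,0],[0,0,0,-8,0],[0,0,0,-12,0],[0,0,0,-16,0],[0,0,0,-16,0],[0,0,0,-16,0]]'
```

```text
t: 21.58
ee_pos: [0.4536, -0.2615, 0.0286]
tool_rot: [[-0.36, -0.933, 0.001], [-0.933, 0.36, -0.0], [0.0, -0.001, -1.0]]
ft_force: [-0.1, 0.9, -0.6]
width: 1.0
grasp_force: 0.0
t: 22.08
ee_pos: [0.4537, -0.2627, 0.0297]
tool_rot: [[-0.362, -0.932, 0.003], [-0.932, 0.362, -0.002], [0.001, -0.003, -1.0]]
ft_force: [-1.1, 0.7, 6.0]
width: 0.62
grasp_force: 64.1
t: 22.67
ee_pos: [0.4541, -0.2631, 0.191]
tool_rot: [[-0.362, -0.932, 0.005], [-0.932, 0.362, -0.004], [0.002, -0.006, -1.0]]
ft_force: [-0.7, 0.3, -2.8]
width: 0.618
grasp_force: 64.8
```

```bash
cat >> h.py <<'E'
def wells(fn,eps=.006):
    P,p=cloud(fn);L=load(fn)
    Z=P[:,:,2];v,u=np.mgrid[:400,:640]
    W=pt(fn,np.c_[u.ravel(),v.ravel()],.04).reshape(400,640,3)
    m=((Z<.04-eps)&(Z>.008)&(W[:,:,0]>.57)&(W[:,:,0]<.67)&(W[:,:,1]>-.15)&(W[:,:,1]<.05)).astype(np.uint8)
    m=cv2.morphologyEx(m,cv2.MORPH_OPEN,np.ones((3,3),np.uint8))
    n,l,s,c=cv2.connectedComponentsWithStats(m)
    for i in range(1,n):
        if s[i,4]>150:
            q=W[l==i][:,:2]*1000;r=cv2.minAreaRect(q.astype(np.float32));print(s[i,4],'c',np.round(r[0],1),np.round(r[1],1),round(r[2],2),'floor',np.median(Z[l==i]).round(4))
E
python3 -c "
from h import *
for f in('w1','w9','w8'):
  print(f);wells(f)
go([.621,-.107,.2],-86.35)"
```

```text
w1
1720 c [ 620.2 -101. ] [55.9 36.4] 2.21 floor 0.0167
1868 c [616.8 -44.2] [55.7 45.2] 2.29 floor 0.0168
1653 c [613.4  17.2] [56.3 46.1] 3.7 floor 0.0171
w9
1987 c [ 621.  -105.6] [56.2 45.6] 3.1 floor 0.0168
1725 c [617.5 -44.6] [56.2 46.3] 3.49 floor 0.0171
1461 c [613.9  15.8] [56.  44.2] 3.59 floor 0.0169
w8
2130 c [616.8 -42.9] [56.  44.6] 3.55 floor 0.0168
1911 c [613.7  18.2] [56.5 45.4] 3.65 floor 0.0169
shift [-20.59  -9.91  -0.88] roll -0.434
```

```bash
python3 -m inch '[[0,-3,-1.4,-1,-0.08],[0,-6,-2.8,-1,-0.16],[0,-9,-4.2,-1,-0.24],[0,-12,-5.6,-1,-0.32],[0,-15,-7,-1,-0.4],[0,-18,-8.5,-1,-0.434],[0,-20.6,-9.9,-1,-0.434],[0,-20.6,-9.9,-1,-0.434],[0,-20.6,-9.9,-1,-0.434],[0,-20.6,-9.9,-1,-0.434]]'
cat >> h.py <<'E'
def held(fn):
    """held pack top/side seen by the wrist camera, in tool frame"""
    s=st();snap('wrist',fn);P,p=cloud(fn);R=np.array(s['tool_rot']);T=(P-s['ee_pos'])@R
    m=(abs(T[:,:,0])<.06)&(abs(T[:,:,1])<.04)&(T[:,:,2]>-.06)&(T[:,:,2]<.06)
    # collar / near side of the pack: max tool-x, y-extent
    q=T[m];
    for a,b in((-.045,-.02),(-.02,-.008),(-.008,.002),(.002,.012),(.012,.03)):
        k=q[(q[:,2]>a)&(q[:,2]<b)&(q[:,0]>0)]
        if len(k)>20:print((a,b),len(k),'x max',np.percentile(k[:,0],97).round(4),'y',np.percentile(k[:,1],[2,98]).round(4),'z',np.percentile(k[:,2],[3,97]).round(4))
E
python3 -c "
from h import *
held('p2');wells('p2')"
```

```text
t: 23.5
ee_pos: [0.6179, -0.1054, 0.196]
tool_rot: [[0.064, -0.998, -0.004], [-0.998, -0.064, 0.001], [-0.001, 0.004, -1.0]]
ft_force: [-0.1, -0.6, -3.0]
width: 0.623
grasp_force: 65.0
t 23.5 p [ 0.6179 -0.1054  0.196 ] R [[0.064, -0.998, -0.004], [-0.998, -0.064, 0.001], [-0.001, 0.004, -1.0]] F [-0.1 -0.6 -3. ] w 0.623 g 64.95773077011108 q [-0.29  0.49 -0.03  1.05 -0.   -1.92]
(-0.045, -0.02) 8248 x max 0.0203 y [-0.0365  0.0366] z [-0.0417 -0.0214]
(-0.02, -0.008) 1681 x max 0.0207 y [-0.0378  0.0382] z [-0.0197 -0.0084]
(-0.008, 0.002) 891 x max 0.0208 y [-0.0257  0.0259] z [-0.0077  0.0017]
(0.002, 0.012) 1330 x max 0.0243 y [-0.0302  0.0303] z [0.0022 0.0056]
(0.012, 0.03) 628 x max 0.0206 y [-0.0249  0.025 ] z [0.0166 0.0275]
309 c [ 620.2 -142.6] [99.6  2. ] 3.6 floor 0.0234
2411 c [ 621.2 -108.2] [55.9 44.8] 3.56 floor 0.0169
```

```bash
python3 -m inch '[[0,0.35,-0.32,2,0],[0,0.35,-0.32,5,0],[0,0.35,-0.32,8,0],[0,0.35,-0.32,10,0],[0,0.35,-0.32,11.2,0],[0,0.35,-0.32,11.7,0],[0,0.35,-0.32,11.7,0],[0,0.35,-0.32,11.7,0],[0,0.35,-0.32,11.7,0]]'
python3 -c "
from h import *
held('p3');wells('p3')
P,p=cloud('p3')
L=load('p3');W=pt('p3',np.array(np.meshgrid(np.arange(640),np.arange(400))).reshape(2,-1).T,.04).reshape(400,640,3)
# profile along tool x through the well centre column: measured z vs. deck-plane y
for x in (.605,.621,.637):
  k=(abs(W[:,:,0]-x)<.0008)&(W[:,:,1]<-.09)&(W[:,:,1]>-.15)
  a=np.c_[W[k][:,1],P[k][:,2]];a=a[a[:,0].argsort()];print(x,[(round(float(i),4),round(float(j),3)) for i,j in a[::4]])
"
```

```text
t: 24.3
ee_pos: [0.624, -0.1095, 0.0827]
tool_rot: [[0.063, -0.998, 0.003], [-0.998, -0.063, -0.001], [0.001, -0.003, -1.0]]
ft_force: [1.0, 0.3, -2.2]
width: 0.62
grasp_force: 65.0
t 24.3 p [ 0.624  -0.1095  0.0827] R [[0.063, -0.998, 0.003], [-0.998, -0.063, -0.001], [0.001, -0.003, -1.0]] F [ 1.   0.3 -2.2] w 0.62 g 65.00150442123413 q [-0.29  0.6  -0.16  0.81 -0.   -1.92]
(-0.045, -0.02) 8257 x max 0.0203 y [-0.0365  0.0366] z [-0.0415 -0.0214]
(-0.02, -0.008) 1664 x max 0.0206 y [-0.0379  0.0381] z [-0.0197 -0.0084]
(-0.008, 0.002) 901 x max 0.0212 y [-0.0257  0.026 ] z [-0.0076  0.0018]
(0.002, 0.012) 1318 x max 0.0243 y [-0.0301  0.0302] z [0.0022 0.0056]
(0.012, 0.03) 626 x max 0.0206 y [-0.0248  0.025 ] z [0.0166 0.0275]
1199 c [ 620.1 -145.1] [100.    5.1] 3.22 floor 0.0234
862 c [ 622.4 -127.2] [55.2  7.5] 3.66 floor 0.0168
746 c [614.6  -1.3] [54.8 13.3] 3.76 floor 0.0172
0.605 [(-0.1497, -0.0), (-0.1485, 0.014), (-0.1478, 0.016), (-0.1471, 0.018), (-0.1459, 0.024), (-0.1452, 0.028), (-0.1439, 0.031), (-0.1426, 0.037), (-0.1413, 0.04), (-0.1407, 0.04), (-0.14, nan), (-0.1
[... 1923 characters left out ...]
, 0.039), (-0.1354, 0.039), (-0.1347, 0.041), (-0.134, 0.041), (-0.1327, 0.041), (-0.1313, 0.039), (-0.13, 0.018), (-0.1286, 0.017), (-0.1273, 0.016), (-0.1259, 0.017), (-0.1252, 0.017), (-0.1239, 0.016), (-0.1232, 0.056), (-0.1224, 0.056), (-0.1211, 0.061), (-0.1204, 0.062), (-0.1197, 0.065), (-0.1183, 0.077), (-0.1169, 0.08), (-0.1155, 0.08), (-0.1141, 0.08), (-0.1127, 0.081), (-0.1112, 0.08), (-0.1098, 0.084), (-0.109, 0.084), (-0.1083, 0.086), (-0.1069, 0.088), (-0.1061, 0.091), (-0.1054, 0.092), (-0.104, 0.094), (-0.1032, 0.094), (-0.1017, 0.097), (-0.1002, 0.099), (-0.0987, 0.101), (-0.0973, 0.102), (-0.0958, 0.104), (-0.0942, 0.106), (-0.0927, 0.109), (-0.0919, 0.11), (-0.0905, 0.11)]
```

```bash
cat >> h.py <<'E'
def rel(fn,yc,W=.0235,px=-.0013,col=(.003,.0055)):
    """near well edge and well x-centre on the deck plane, in the tool frame, vs held pack"""
    s=read_state();snap('wrist',fn);P,p=cloud(fn);R=np.array(s['tool_rot']);g=np.array(np.meshgrid(np.arange(640),np.arange(400))).reshape(2,-1).T
    D=(pt(fn,g,.04).reshape(400,640,3)-s['ee_pos'])@R
    m=((P[:,:,2]<.03)&(P[:,:,2]>.008)&(abs(D[:,:,1])<.04)&(D[:,:,0]>.012)&(D[:,:,0]<.029)).astype(np.uint8)
    m=cv2.morphologyEx(m,cv2.MORPH_OPEN,np.ones((3,3),np.uint8))
    n,l,t,c=cv2.connectedComponentsWithStats(m);i=1+t[1:,4].argmax();d=D[l==i]
    xe=[d[abs(d[:,1]-y)<.003][:,0].max() for y in(-.015,0,.015)]
    y0,y1=d[:,1].min(),d[:,1].max()
    print('ee',np.round(s['ee_pos'],4),'near edge tool x',np.round(xe,4),'y range',np.round([y0,y1],4),'=> move tool x %.2f y %.2f cm'%(100*(np.mean(xe)-W-px),50*(y0+y1)))
E
python3 -m inch '[[0,0,0,0,0],[0,0,0,0,0],[0,0,0,0,0]]' >/dev/null
python3 -c "
from h import *
rel('p4',0);rel('p5',0)"
```

```text
ee [ 0.6232 -0.109   0.0816] near edge tool x [0.0216 0.0216 0.0216] y range [-0.0248  0.029 ] => move tool x -0.06 y 0.21 cm
ee [ 0.623  -0.1089  0.0814] near edge tool x [0.0216 0.0216 0.0216] y range [-0.0248  0.0289] => move tool x -0.06 y 0.21 cm
```

```bash
python3 -m inch '[[0,-0.06,0.2,0,0],[0,-0.06,0.2,0,0],[0,-0.06,0.2,0.5,0],[0,-0.06,0.2,1,0],[0,-0.06,0.2,1,0],[0,-0.06,0.2,1,0]]'
python3 -c "
from h import *
rel('p6',0)"
```

```text
t: 25.2
ee_pos: [0.6202, -0.1082, 0.0702]
tool_rot: [[0.064, -0.998, -0.001], [-0.998, -0.064, 0.0], [-0.001, 0.001, -1.0]]
ft_force: [-0.8, -0.6, -3.4]
width: 0.62
grasp_force: 65.0
ee [ 0.6202 -0.1082  0.0702] near edge tool x [0.0228 0.0228 0.0228] y range [-0.0275  0.026 ] => move tool x 0.06 y -0.07 cm
```

```bash
python3 -m inch '[[0,0.04,-0.06,0,0],[0,0.04,-0.06,0.5,0],[0,0.04,-0.06,0.9,0],[0,0.04,-0.06,1.2,0],[0,0.04,-0.06,1.5,0],[0,0.04,-0.06,1.5,0],[0,0.04,-0.06,1.5,0]]'
```

```text
t: 25.83
ee_pos: [0.6211, -0.1087, 0.0556]
tool_rot: [[0.064, -0.998, -0.001], [-0.998, -0.064, 0.0], [-0.0, 0.001, -1.0]]
ft_force: [0.0, 0.1, -2.3]
width: 0.614
grasp_force: 65.0
```

```bash
python3 -m inch '[[0,0,0,0.3,0],[0,0,0,0.6,0],[0,0,0,0.9,0],[0,0,0,0.9,0],[0,0,0,0.9,0]]'
```

```text
t: 26.25
ee_pos: [0.6216, -0.1089, 0.0478]
tool_rot: [[0.064, -0.998, 0.001], [-0.998, -0.064, -0.0], [0.0, -0.001, -1.0]]
ft_force: [-2.5, 1.2, 4.7]
width: 0.622
grasp_force: 65.9
```

```bash
python3 -m inch '[[75,0,0,0,0],[85,0,0,0,0],[85,0,0,0,0],[85,0,0,-2,0],[85,0,0,-5,0],[0,0,0,-6,0],[0,0,0,-6,0],[0,0,0,-6,0],[0,0,0,-6,0],[0,0,0,-6,0],[0,0,0,-6,0]]'; python3 -m inch '[[0,0,0,1,0],[0,0,0,2,0],[0,0,0,2.8,0],[0,0,0,3.1,0],[0,0,0,3.3,0],[0,0,0,3.3,0]]'
```

```text
t: 27.17
ee_pos: [0.6204, -0.1086, 0.1054]
tool_rot: [[0.064, -0.998, -0.002], [-0.998, -0.064, 0.001], [-0.001, 0.002, -1.0]]
ft_force: [-0.0, -0.3, 0.8]
width: 0.01
grasp_force: 0.0
t: 27.67
ee_pos: [0.6206, -0.1086, 0.0759]
tool_rot: [[0.064, -0.998, -0.001], [-0.998, -0.064, -0.0], [0.0, 0.001, -1.0]]
ft_force: [-9.3, 1.8, 21.6]
width: -0.004
grasp_force: 10.8
```

```bash
python3 -m inch '[[100,0,0,-4,0],[100,0,0,-8,0],[100,3,2,-11,0],[100,6,4,-11,0.03],[100,9,6,-11,0.06],[100,12,8,-11,0.06],[100,15,10,-11,0.06],[100,18,12,-11,0.06],[100,21,14,-11,0.06],[100,24,16,-11,0.06],[100,26,19,-11,0.06],[100,26,19,-11,0.06]]'
python3 -c "
from h import *
pack('p7',(.445,-.386));go([.445,-.386,.18],-90)
snap('top','t3');P,p=cloud('t3')
Z=P[:,:,2];m=((Z>.045)&(Z<.09)&(P[:,:,1]<0)&(P[:,:,1]>-.55)&(P[:,:,0]>.3)&(P[:,:,0]<.7)).astype(np.uint8)
n,l,s,c=cv2.connectedComponentsWithStats(m)
for i in range(1,n):
  if s[i,4]>60:
    q=P[l==i];r=cv2.minAreaRect((q[:,:2]*1000).astype(np.float32));print(s[i,4],c[i].round(),np.median(p[l==i],axis=0),np.median(q,axis=0).round(3),np.round(r[0]),np.round(r[1]),round(r[2],1))
"
```

```text
t: 28.67
ee_pos: [0.4438, -0.3843, 0.1827]
tool_rot: [[-0.003, -1.0, -0.003], [-1.0, 0.003, -0.001], [0.001, 0.003, -1.0]]
ft_force: [0.7, 0.2, -0.4]
width: 1.0
grasp_force: 0.0
t 28.67 p [ 0.4438 -0.3843  0.1827] R [[-0.003, -1.0, -0.003], [-1.0, 0.003, -0.001], [0.001, 0.003, -1.0]] F [ 0.7  0.2 -0.4] w 1.0 g 0.0 q [-0.84  0.43 -0.16  0.98 -0.   -2.41]
2741 z 0.0583055575028944 c [ 447.1 -388.7] [44.2 54. ] long side deg 178.5 col [84. 82. 81.]
shift [0.37 0.08 0.28] roll -0.002
268 [387. 162.] [165.  165.  166.5] [ 0.675 -0.267  0.065] [ 673. -268.] [60. 54.] 88.6
288 [336. 178.] [77.  74.5 75. ] [ 0.616 -0.105  0.077] [ 622. -107.] [64. 53.] 5.2
238 [378. 195.] [120. 109.  71.] [ 0.567 -0.241  0.059] [ 568. -242.] [44. 55.] 12.0
251 [422. 234.] [56. 54. 52.] [ 0.446 -0.384  0.059] [ 445. -386.] [55. 45.] 0.5
```

```bash
python3 -m inch '[[100,0.4,-0.3,3,0.023],[100,0.4,-0.3,6,0.023],[100,0.4,-0.3,9,0.023],[100,0.4,-0.3,12,0.023],[100,0.4,-0.3,14.5,0.023],[100,0.4,-0.3,15.4,0.023],[100,0.4,-0.3,15.4,0.023],[100,0.4,-0.3,15.4,0.023]]'; python3 -m inch '[[0,0,0,0,0],[0,0,0,0,0],[0,0,0,0,0],[0,0,0,0,0],[0,0,0,0,0],[0,0,0,0,0]]' 60;  python3 -m inch '[[0,0,0,-2,0],[0,0,0,-4,0],[0,0,0,-8,0],[0,0,0,-12,0],[0,0,0,-16,0],[0,0,0,-16,0],[0,0,0,-16,0]]'; python3 -c "
from h import *
go([.617,-.045,.195],-86.35)"
```

```text
t: 29.43
ee_pos: [0.452, -0.3837, 0.0302]
tool_rot: [[-0.018, -1.0, -0.0], [-1.0, 0.018, 0.0], [-0.0, 0.0, -1.0]]
ft_force: [0.3, -0.8, 0.2]
width: 0.999
grasp_force: 0.0
t: 29.93
ee_pos: [0.4519, -0.3854, 0.032]
tool_rot: [[-0.019, -1.0, 0.002], [-1.0, 0.019, -0.002], [0.002, -0.002, -1.0]]
ft_force: [-1.2, 0.3, 6.6]
width: 0.621
grasp_force: 65.2
t: 30.52
ee_pos: [0.4528, -0.3859, 0.1934]
tool_rot: [[-0.019, -1.0, 0.005], [-1.0, 0.019, -0.005], [0.005, -0.005, -1.0]]
ft_force: [-0.6, 0.1, -3.2]
width: 0.618
grasp_force: 64.6
shift [-34.4  -15.76  -0.25] roll -0.083
```

```bash
python3 -m inch '[[0,-3.5,-1.6,0,0],[0,-7,-3.2,0,0],[0,-10.5,-4.8,0,-0.04],[0,-14,-6.4,0,-0.083],[0,-17.5,-8,0,-0.083],[0,-21,-9.6,0,-0.083],[0,-24.5,-11.2,0,-0.083],[0,-28,-12.8,0,-0.083],[0,-31.5,-14.4,0,-0.083],[0,-34.4,-15.8,0,-0.083],[0,-34.4,-15.8,0,-0.083],[0,-34.4,-15.8,0,-0.083]]' >/dev/null
python3 -m inch '[[0,0,0,0,0],[0,0,0,0,0]]'>/dev/null
python3 -c "
from h import *
held('p8');wells('p8');go([.617,-.045,.083],-86.35)"
```

```text
t 31.68 p [ 0.6149 -0.0443  0.1888] R [[0.062, -0.998, -0.002], [-0.998, -0.062, 0.0], [-0.0, 0.002, -1.0]] F [ 0.5  0.7 -3.1] w 0.615 g 64.49703454971313 q [-0.19  0.48 -0.07  1.02 -0.   -1.82]
(-0.045, -0.02) 9174 x max 0.0253 y [-0.0362  0.0363] z [-0.0414 -0.0216]
(-0.02, -0.008) 1613 x max 0.0257 y [-0.0379  0.0381] z [-0.0197 -0.0086]
(-0.008, 0.002) 818 x max 0.0257 y [-0.0256  0.0255] z [-0.0077  0.0016]
(0.002, 0.012) 1529 x max 0.0294 y [-0.03    0.0301] z [0.0026 0.0085]
(0.012, 0.03) 442 x max 0.0255 y [-0.0248  0.0248] z [0.0208 0.0293]
2149 c [617.8 -49.7] [55.8 38.6] 3.51 floor 0.0168
shift [ 0.06 -0.21 10.62] roll -0.002
```

```bash
python3 -m inch '[[0,-0.2,-0.25,2,0],[0,-0.2,-0.25,5,0],[0,-0.2,-0.25,8,0],[0,-0.2,-0.25,10,0],[0,-0.2,-0.25,10.5,0],[0,-0.2,-0.25,10.5,0],[0,-0.2,-0.25,10.5,0],[0,-0.2,-0.25,10.5,0],[0,-0.2,-0.25,10.5,0]]'
python3 -c "
from h import *
import h
P=None
rel('p9',0,px=.0036)
g=load('p9')
"
```

```text
t: 32.48
ee_pos: [0.6197, -0.0419, 0.0869]
tool_rot: [[0.063, -0.998, 0.003], [-0.998, -0.063, -0.001], [0.001, -0.003, -1.0]]
ft_force: [0.5, -0.5, -3.4]
width: 0.619
grasp_force: 64.4
ee [ 0.6197 -0.0419  0.0869] near edge tool x [0.0266 0.0266 0.0266] y range [-0.0245  0.0297] => move tool x -0.05 y 0.26 cm
```

```bash
python3 -m inch '[[0,-0.04,0.22,0,0],[0,-0.04,0.22,0,0],[0,-0.04,0.22,0.6,0],[0,-0.04,0.22,1.2,0],[0,-0.04,0.22,1.2,0],[0,-0.04,0.22,1.2,0]]'
python3 -c "
from h import *
rel('p10',0,px=.0036)"
```

```text
t: 33.03
ee_pos: [0.6153, -0.0409, 0.072]
tool_rot: [[0.064, -0.998, -0.002], [-0.998, -0.064, 0.0], [-0.0, 0.002, -1.0]]
ft_force: [0.1, -0.3, -1.8]
width: 0.618
grasp_force: 64.4
ee [ 0.6153 -0.0409  0.072 ] near edge tool x [0.0279 0.0279 0.0279] y range [-0.0286  0.025 ] => move tool x 0.08 y -0.18 cm
```

```bash
python3 -m inch '[[0,0.05,-0.13,0,0],[0,0.05,-0.13,0.2,0],[0,0.05,-0.13,0.2,0],[0,0.05,-0.13,0.2,0]]'
python3 -c "
from h import *
rel('p11',0,px=.0036)"
```

```text
t: 33.42
ee_pos: [0.6174, -0.0415, 0.0709]
tool_rot: [[0.064, -0.998, -0.0], [-0.998, -0.064, 0.0], [-0.0, 0.0, -1.0]]
ft_force: [0.2, 0.4, -2.3]
width: 0.619
grasp_force: 64.4
ee [ 0.6174 -0.0415  0.0709] near edge tool x [0.0276 0.0276 0.0276] y range [-0.0267  0.0272] => move tool x 0.05 y 0.02 cm
```

```bash
python3 -m inch '[[0,0.04,0,0,0],[0,0.04,0,0.5,0],[0,0.04,0,0.9,0],[0,0.04,0,1.3,0],[0,0.04,0,1.3,0],[0,0.04,0,1.3,0]]'
```

```text
t: 33.97
ee_pos: [0.6169, -0.0418, 0.0574]
tool_rot: [[0.064, -0.998, -0.001], [-0.998, -0.064, 0.0], [-0.0, 0.001, -1.0]]
ft_force: [-0.0, -0.5, -3.1]
width: 0.62
grasp_force: 64.4
```

Free entry: the foot is at about 26 mm with no contact force. I'll lower it home, release and press the top.

```bash
python3 -m inch '[[0,0,0,0.3,0],[0,0,0,0.6,0],[0,0,0,0.8,0],[0,0,0,0.8,0],[0,0,0,0.8,0]]';  python3 -m inch '[[75,0,0,0,0],[85,0,0,0,0],[85,0,0,0,0],[85,0,0,-2,0],[85,0,0,-5,0],[0,0,0,-6,0],[0,0,0,-6,0],[0,0,0,-6,0],[0,0,0,-6,0],[0,0,0,-6,0],[0,0,0,-6,0]]'; python3 -m inch '[[0,0.2,0,1,0],[0,0.4,0,2,0],[0,0.4,0,2.8,0],[0,0.4,0,3.2,0],[0,0.4,0,3.5,0],[0,0.4,0,3.5,0]]'
```

```text
t: 34.38
ee_pos: [0.6175, -0.0419, 0.0501]
tool_rot: [[0.064, -0.998, 0.0], [-0.998, -0.064, -0.0], [0.0, -0.0, -1.0]]
ft_force: [-0.4, 0.8, -1.1]
width: 0.62
grasp_force: 64.6
t: 35.3
ee_pos: [0.6165, -0.0417, 0.1085]
tool_rot: [[0.064, -0.998, -0.002], [-0.998, -0.064, 0.0], [-0.001, 0.002, -1.0]]
ft_force: [0.4, -0.4, 0.0]
width: 0.01
grasp_force: 0.0
t: 35.8
ee_pos: [0.6164, -0.0459, 0.076]
tool_rot: [[0.064, -0.998, -0.002], [-0.998, -0.064, -0.0], [0.0, 0.002, -1.0]]
ft_force: [-6.8, 0.6, 15.2]
width: -0.0
grasp_force: 7.5
```

```bash
python3 -m inch '[[50,0,0,-4,0],[50,0,0,-8,0],[50,2,2,-12,0],[50,4,6,-15,0],[50,4,10,-17,0],[50,4,14,-17,0],[50,4,18,-17,0],[50,4,22,-17,0],[50,4,26,-17,0],[50,4,26,-17,0],[50,4,26,-17,0],[50,4,26,-17,0]]'
python3 -c "
from h import *
st();snap('top','t4');P,p=cloud('t4')
Z=P[:,:,2]
def fit(n,x0,x1,y0,y1,z0,z1):
  q=P[(P[:,:,0]>x0)&(P[:,:,0]<x1)&(P[:,:,1]>y0)&(P[:,:,1]<y1)&(Z>z0)&(Z<z1)]
  r=cv2.minAreaRect((q[:,:2]*1000).astype(np.float32));print(n,len(q),np.median(q,axis=0).round(4),np.round(r[0],1),np.round(r[1],1),round(r[2],1));return q
fit('well2',.58,.66,-.137,-.078,.07,.085);fit('well1',.58,.66,-.075,-.01,.07,.085)
q=fit('door',.54,.67,.03,.185,.09,.16);A=np.c_[q[:,:2],np.ones(len(q))];print(np.linalg.lstsq(A,q[:,2],rcond=None)[0])
h=cv2.cvtColor(p,cv2.COLOR_RGB2HSV);m=(h[:,:,1]>110)&(h[:,:,0]<22)&(P[:,:,1]>.25)&(P[:,:,1]<.45)&(P[:,:,0]>.5)&(P[:,:,0]<.7);print('core',m.sum(),P[m].mean(0))
m=((Z>.045)&(Z<.09)&(P[:,:,0]>.33)&(P[:,:,0]<.75)&(h[:,:,2]<110)).astype(np.uint8);n,l,s,c=cv2.connectedComponentsWithStats(m)
for i in range(1,n):
  if s[i,4]>60:print(s[i,4],np.median(P[l==i],axis=0).round(3),np.median(p[l==i],axis=0))
"
```

```text
t: 36.8
ee_pos: [0.3613, -0.1027, 0.2453]
tool_rot: [[0.063, -0.998, 0.002], [-0.998, -0.063, -0.001], [0.001, -0.002, -1.0]]
ft_force: [0.9, 0.3, 0.0]
width: 0.498
grasp_force: 0.0
t 36.8 p [ 0.3613 -0.1027  0.2453] R [[0.063, -0.998, 0.002], [-0.998, -0.063, -0.001], [0.001, -0.002, -1.0]] F [0.9 0.3 0. ] w 0.498 g 0.0 q [-0.47 -0.02 -0.57  1.02  0.   -2.11]
well2 237 [ 0.6195 -0.1063  0.0768] [ 619.7 -106.6] [51.8 44.6] 2.1
well1 239 [ 0.6177 -0.0436  0.077 ] [616.9 -44.7] [54.2 41.3] 1.5
door 1423 [0.6062 0.1183 0.1141] [607.  119.1] [104.7 129.2] 3.0
[-0.00088732 -0.00192506  0.11493564]
core 106 [0.5649037  0.33763239 0.04144898]
527 [ 0.628 -0.893  0.07 ] [64. 60. 57.]
205 [ 0.694 -0.777  0.069] [64. 61. 59.]
524 [0.652 0.439 0.064] [87. 82. 78.]
203 [ 0.617 -0.043  0.076] [61. 59. 57.]
136 [ 0.606 -0.102  0.074] [54.  51.5 52. ]
73 [ 0.568 -0.241  0.059] [108. 103.  99.]
```

```bash
python3 -m inch '[[50,0,0,0,0],[50,0,0,0,0],[50,0,0,0,0]]' >/dev/null; python3 -c "
from cell import *
print(close_job())"
```

```text
the job is handed in; nothing more can be done
None
```

The job is handed in at about 37 s: by the last depth readings the empty spool is in the bin, the door is shut flat over the new roll, and both battery packs found are home in wells 1 and 2; no verdict was returned.

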